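# Put the spice jars away in the cupboard with the safety catch

### The job

Put the spice jars away in the little white cupboard: its door opens only a crack and then hangs on a hidden safety catch, so reach into the gap from above, press the catch down and draw the door past it, and swing it wide open. Stand every spice jar that is on the counter upright on the narrow rack inside the door, then push the door fully shut again so that the catch is set. Leave everything else on the counter where it stands.

Things in the scene. Friction and masses are not known exactly. Their poses are not given: they have to be found in the camera images.
- cupboard_front (a point): low white counter-top cupboard, 315 mm wide, 235 mm tall, carcass 190 mm deep behind a 16 mm door that covers its whole front; open inside. This point is the middle of the top edge of the closed door's outer face, at the height of the cupboard's top. x points into the cupboard (away from its front), y along the front towards the hinge side, z up. It stands fixed
- door (a joint): opening angle of the door in rad, 0 shut, up to 1.9. The upright hinge is at the left end of the front as seen from the robot; the free edge swings out towards the robot. Hinge friction (about 0.12 N m) lets the door stay where it is left. It opens freely to about 0.14, where the safety catch stops it
- door_hinge (a point): on the hinge axis, level with the door's top edge (235 mm above the counter; its lower edge is 10 mm above it). The axes turn with the door: -y runs along the panel from the hinge to the free edge, 315 mm away; x is square to the panel towards its inner side. The outer face lies at x = 0, the inner face at x = 16 mm
- door_handle (a point): point to take the handle: an upright steel bar 11 mm thick, 130 mm long on the door's outer face, 288 mm from the hinge, its axis 35 mm in front of the face (29 mm clear behind it). This point is on its axis, 200 mm above the counter, 20 mm below the bar's upper end, nothing above it. Door's axes
- catch (a joint): angle of the catch's tongue in rad: 0 up (holding), up to 0.8 pressed down. A spring raises it; it frees the door from about 0.24 and must stay down until the door is past about 0.25. On shutting, its sloped nose rides under the plate and it springs up by itself (a push of about 5 N at the free edge)
- catch_gap (a point): on the upper side of the catch's tongue at rest, 201 mm above the counter (34 mm below the door's top edge), 268 mm from the hinge, 20 mm behind the inner face; door's axes. With the door ajar on the catch, a gap 40 mm wide is open from above between the inner face and the cupboard's front edge: press here 5 to 10 mm down (3 to 8 N); a finger in the gap can also pull on the inner face
- catch_hook (a point): top of the catch's hook, 214 mm above the counter, 51 mm behind the door's inner face; door's axes. The tongue is a white plastic strip 20 mm wide, hinged at the inner face, that runs back to this hook, which stops against a plate hanging 20 mm down under the front edge of the cupboard's top, when the door is ajar by about 0.14 rad
- rack (a point): middle of the narrow aluminium ledge of the rack on the door's inner side, on its upper side, 136 mm above the counter; door's axes (y along it). It is 234 mm long; a 6 mm wire rail runs along its outer side, 30 mm above it, and wires close both ends, 23 mm above it. 72 mm clear between the door and the rail, this point 36 mm from the door's inner face. It takes three jars side by side, 83 mm apart, the middle one here
- jar_a_mid (a point): squat spice jar: amber glass cylinder 58 mm in diameter with a black screw cap 57 mm in diameter and 22 mm tall, 66 mm tall in all, about 0.16 kg, standing upright; this point is its centre, 33 mm above its base, z towards the cap. Not every jar is there in every run
- jar_b_mid (a point): squat spice jar: amber glass cylinder 58 mm in diameter with a black screw cap 57 mm in diameter and 22 mm tall, 66 mm tall in all, about 0.16 kg, standing upright; this point is its centre, 33 mm above its base, z towards the cap. Not every jar is there in every run
- jar_c_mid (a point): squat spice jar: amber glass cylinder 58 mm in diameter with a black screw cap 57 mm in diameter and 22 mm tall, 66 mm tall in all, about 0.16 kg, standing upright; this point is its centre, 33 mm above its base, z towards the cap. Not every jar is there in every run
- jar_d_mid (a point): squat spice jar: amber glass cylinder 58 mm in diameter with a black screw cap 57 mm in diameter and 22 mm tall, 66 mm tall in all, about 0.16 kg, standing upright; this point is its centre, 33 mm above its base, z towards the cap. Not every jar is there in every run
- ramekin: small white ceramic dish 68 mm across and 42 mm tall, among the jars; a bystander, to be left where it stands
- mug: white ceramic mug 80 mm across, 85 mm tall; a bystander, to be left where it stands
- bowl: white ceramic bowl 120 mm across, 55 mm tall; a bystander, to be left where it stands
- carton_a: milk carton 65 x 75 x 190 mm; a bystander, to be left where it stands
- carton_b: milk carton 65 x 75 x 190 mm; a bystander, to be left where it stands
- plate: white plate 210 mm across; a bystander, to be left where it stands
- wooden_spoon: wooden spoon lying on the counter; a bystander, to be left where it stands
- sauce_bottle: yellow sauce bottle 60 mm in diameter, 170 mm tall; a bystander, to be left where it stands
Things that resemble listed ones, but are neither listed nor needed, are in the scene too. Leave any yellow look-alike of the part that bears jar_c_mid alone.

How it is judged:
On the way, in this order (a step that is already met when the one before it is completed fails the run):
1. the door is drawn past the safety catch while the catch is held pressed down (value of joint catch above 0.15 rad and value of joint door between 0.165 and 0.45 rad), for 0.05 s.
2. the door is wide open (more than 75 degrees) (value of joint door above 1.3 rad), for 0.3 s.
At the end, for the whole second after the job is handed in: every spice jar present stands upright (within 0.15 rad) on the ledge of the rack inside the door, between the door and the rail, the door is shut (joint below 0.04 rad, that is, its free edge within 12 mm) and the catch's tongue has sprung up again (below 0.08 rad) (x of jar_a_mid in the frame of rack between -0.012 and 0.012 m and y of jar_a_mid in the frame of rack between -0.095 and 0.095 m and z of jar_a_mid in the frame of rack between 0.026 and 0.04 m and angle between each of jar_a_mid, jar_b_mid, jar_c_mid, jar_d_mid's own z axis and vertical below 0.15 rad and x of jar_b_mid in the frame of rack between -0.012 and 0.012 m and y of jar_b_mid in the frame of rack between -0.095 and 0.095 m and z of jar_b_mid in the frame of rack between 0.026 and 0.04 m and x of jar_c_mid in the frame of rack between -0.012 and 0.012 m and y of jar_c_mid in the frame of rack between -0.095 and 0.095 m and z of jar_c_mid in the frame of rack between 0.026 and 0.04 m and x of jar_d_mid in the frame of rack between -0.012 and 0.012 m and y of jar_d_mid in the frame of rack between -0.095 and 0.095 m and z of jar_d_mid in the frame of rack between 0.026 and 0.04 m and value of joint door below 0.04 rad and value of joint catch below 0.08 rad); the robot touches nothing.
It fails at once if one of the other things on the counter is moved by more than 50 mm or knocked over (distance of any of ramekin, mug, bowl, carton_a, carton_b, plate, wooden_spoon, sauce_bottle from where it was at the start of the episode above 0.05 m or angle between any of ramekin, mug, bowl, carton_a, carton_b, plate, sauce_bottle's own z axis and vertical above 0.5 rad).
Of jar_a, jar_b, jar_c, jar_d only 2 to 3 are there at a start; the rules pass over those that are not, and their reading is None.
At some moment in a run one of jar_a, jar_b, jar_c, jar_d may be knocked a few centimetres aside while the robot is not near it.
It also fails if it takes over 210 s, if anything falls off the work surface, if the arm or the gripper's body presses on something with over 40 N, if the wrist force passes 120 N, or if a joint passes its speed limit or range.

### The arm

A 7-joint arm with a two-finger parallel gripper is mounted at the origin on the work surface. World frame = base frame: x ahead of the robot, y to its left, z up, the work surface at z = 0. Lengths are in m, angles in rad, forces in N, time in s.
With the tool pointing down it reaches from about 0.425 to 0.925 m from the base axis. Payload 6.8 kg.
Tool frame: the origin (TCP) lies between the finger pads; the fingertips stand 14 mm ahead of it and the grasp point (between the pads) lies 5 mm behind it; z points along the fingers, y is the line along which they close (so a half turn about z gives the same grasp; the last joint's range is limited). The gripper opens to 85 mm and grips with 20 to 120 N. Pads are 22 mm wide; open, the fingers measure 114 mm over their backs; the gripper's body (76 mm by 85 mm) begins 54 mm behind the grasp point. The pads swing forward as they close: fully open they stand 13 mm farther back than shut.
Start: joints at [-1.264, 0.477, 0.022, 1.555, -0.011, 1.109, -0.083], TCP at [0.272, 0.618, 0.224] pointing down, gripper open.
Joint ranges: [-2.96, 2.96], [-0.34, 2.1], [-1.41, 1.46], [0.24, 2.44], [-1.37, 4.51], [0.17, 1.92], [-2.96, 2.96]. Speed limits (rad/s): [2.39, 2.39, 3.14, 3.14, 3.14, 3.14, 3.14].

### API

Orientations are given as a rotation vector (axis times angle).
In Python, from bench import r, eyes, ticket gives the robot as it stands. The module is installed in compiled form; this text tells all that it offers.
- The arm moves only by the tool arm_command, never from a script. Its argument "plan" is text: rows parted by semicolons, each of 4 numbers parted by spaces: the shift along the tool's x, y, z in m, then the turn about the tool's z in degrees. In form: tx ty tz yaw; .... A call has 1 to 20 rows; each row shifts and turns the commanded pose from where the row before left it, along the tool's axes as they then stand; what a row does not reach is not made up. A row lasts 1/8 s, in which the tool goes at most 62.5 mm and 10.7 degrees, less where a joint would pass 70% of its speed; a pose out of reach is approached as far as the arm can. A call is refused whole if a number of a shift passes 0.0625 or a number of a turn 10.7, either way. A call with a gripper value outside its range is refused whole. "hand" is the closure, from -1 (fully open) to 1 (shut), set as the call begins (left out, the last holds). The fingers move at their own pace and stop on an object; "grip_force" is the grip in N (left out, the last holds). Time passes only in rows, so rows that do not move let the fingers close. It gives the time, the measured TCP pose, the force, the opening and the grip force at its end, in the units of the state.
- r.get_obs(): the state, without advancing time (a new reading comes with each control period).
- eyes.grab_frame(name): name is "scene" or "top" or "wrist"; returns (picture, depth): 480x640x3 uint8, red, green, blue; 480x640 float32, m along the optical axis (not along the pixel's ray), 0 where there is no reading.
- eyes.calibration(name): a dict with "fov_y" (degrees; the focal length in pixels is half the picture's height over the tangent of half this angle, whatever the lens; pixels are square), "cx", "cy" (the principal point, pixels), "origin" and "attitude" of the camera in the world; the wrist camera has in their place "tool_from_camera" (4x4, takes a point from camera to tool coordinates, whose origin is the TCP and whose axes are the flange's). Camera axes: x right, y up, looking along -z (the intrinsics and any distortion apply to the point x, -y, -z); pixel columns grow to the right and rows downward; lengths in m; the calibration is good to about 2 mm. A picture is of the moment at which its call begins: read the wrist's pose just before it. calibration takes no time and is no camera call.
- ticket.hand_in(): hands the job in; it is judged then, once.
The state is a dict: "clock": time; "joints": joint angles; "qvel": joint speeds; "tau": joint torques, N m; "tcp_pos": TCP position; "orientation": TCP orientation; "contact_force": force on the tool from outside, world axes, zero at the start; "moment": the same for the moment, N m; "grip_width": finger opening in m; "gripper_force": force on a finger pad.
Only numpy, scipy, OpenCV 4.12 (cv2) and the standard library are available. Lean on these libraries where they do the work, as an engineer would, in place of code of your own. Each camera call takes 0.05 s, during which the arm holds its last target. There are 200 camera calls.

## Working session

There is one attempt and no reset: what is moved stays moved. The work goes in short steps, Python scripts to look and compute and a tool call to move; the robot and the scene stay as the last step left them, time stands still between calls to the robot, and variables do not carry over. Pictures are saved under pics/ and viewed, at most 14 in all, crops included, and the job is handed in when it is done.

Besides the shell and the picture viewer there is one more tool, called in YAML: its name, and indented under it one key for each argument. arm_command: Moves the arm, as the interface text tells. Its arguments: {"type":"object","properties":{"plan":{"type":"string"},"hand":{"type":"number"},"grip_force":{"type":"number"}},"required":["plan"]}

```bash
mkdir -p pics; cat > h.py <<'E'
import numpy as np, cv2
from scipy.spatial.transform import Rotation as R
from bench import r, eyes, ticket
np.set_printoptions(precision=4,suppress=True)
def cam(name,obs=None):
    c=eyes.calibration(name); f=240/np.tan(np.radians(c['fov_y'])/2)
    if name=='wrist':
        T=np.array(c['tool_from_camera']); o=obs or r.get_obs()
        W=np.eye(4); W[:3,:3]=R.from_rotvec(o['orientation']).as_matrix(); W[:3,3]=o['tcp_pos']; M=W@T
        A,p=M[:3,:3],M[:3,3]
    else:
        a=np.array(c['attitude']); A=a if a.shape==(3,3) else R.from_rotvec(a).as_matrix(); p=np.array(c['origin'])
    return c,f,A,p
def ray(name,u,v,obs=None):
    c,f,A,p=cam(name,obs); d=np.array([(u-c['cx'])/f,-(v-c['cy'])/f,-1.]); return p,A@d
def onz(name,u,v,z,obs=None):
    p,d=ray(name,u,v,obs); return p+d*(z-p[2])/d[2]
def dep(name,u,v,D,obs=None):
    p,d=ray(name,u,v,obs); return p+d*D[int(v),int(u)]
def proj(name,P,obs=None):
    c,f,A,p=cam(name,obs); q=A.T@(np.array(P)-p); return np.array([c['cx']+f*q[0]/-q[2], c['cy']-f*q[1]/-q[2]])
def grab(name,fn=None):
    o=r.get_obs(); im,D=eyes.grab_frame(name)
    if fn: cv2.imwrite('pics/'+fn,im[:,:,::-1])
    return o,im,D
E
python3 - <<'E'
from h import *
for n in ['scene','top','wrist']:
    o,im,D=grab(n,n+'0.png'); np.savez('pics/'+n+'0',im=im,D=D); print(n,eyes.calibration(n))
print(o)
E
```

```text
scene {'fov_y': 48.72604360421889, 'cx': 304.3125652438091, 'cy': 249.07414253391073, 'origin': array([ 1.094 , -1.3034,  1.0243]), 'attitude': array([0.9496, 0.2306, 0.4026])}
top {'fov_y': 43.564409679571554, 'cx': 308.2960981821705, 'cy': 233.55068422036416, 'origin': array([ 0.3415, -0.1333,  2.0181]), 'attitude': array([ 0.0659, -0.0692, -1.5857])}
wrist {'fov_y': 59.97502520360815, 'cx': 321.68637881434364, 'cy': 241.38341863513352, 'tool_from_camera': array([[ 0.0002,  0.9581,  0.2865,  0.0715],
       [ 1.    , -0.0004,  0.0006, -0.0009],
       [ 0.0007,  0.2865, -0.9581, -0.1501],
       [ 0.    ,  0.    ,  0.    ,  1.    ]])}
{'clock': 0.1, 'joints': array([-1.2641,  0.4777,  0.0223,  1.5564, -0.0115,  1.1093, -0.0831]), 'qvel': array([-0.0008, -0.0026, -0.0014, -0.0028, -0.0001,  0.0003,  0.0003]), 'tau': array([  0.0041, -59.7764,   1.6138, -28.1956,   0.0129,   0.005 ,
        -0.    ]), 'tcp_pos': array([0.2718, 0.6172, 0.2232]), 'orientation': array([-0.6468, -3.074 ,  0.0026]), 'contact_force': array([-0.2489,  0.0038,  0.9728]), 'moment': array([-0.0196, -0.0785,  0.0248]), 'gripper_force': 0.0, 'grip_width': 0.08513936234878135}
```

View pics/scene0.png

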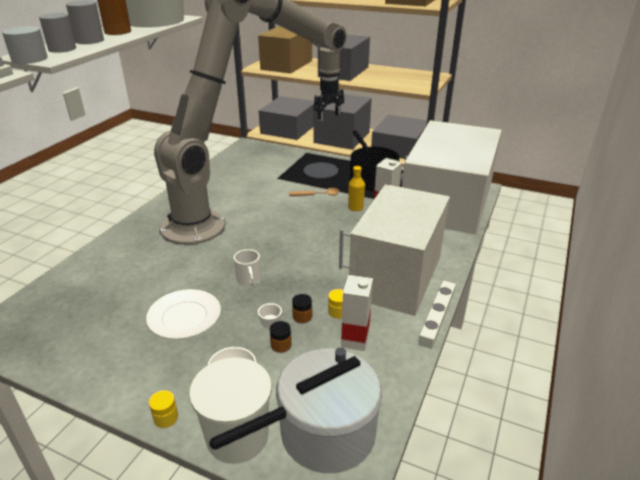

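View pics/top0.png

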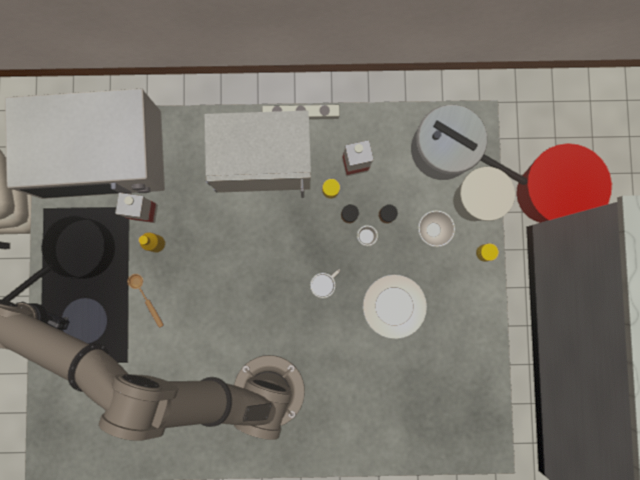

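Scene view: the small cupboard is at about (400,245), with two dark-capped amber jars at (302,308) and (281,336). Top view: cupboard top at (258,145), handle at (303,187), and black caps at (350,213) and (388,213), which match the description. The yellow caps at (331,187) and (489,252) are look-alikes, so I'll leave them. The ramekin is at (367,236), right beside the jars.

```bash
python3 - <<'E'
from h import *
z=np.load('pics/top0.npz'); im,D=z['im'],z['D']
c,f,A,p=cam('top'); v,u=np.mgrid[:480,:640]
d=np.stack([(u-c['cx'])/f,-(v-c['cy'])/f,-np.ones(u.shape)],-1)
P=p+(d@A.T)*D[...,None]; np.save('pics/P.npy',P)
m=(abs(P[...,2]-.235)<.012)&(u>190)&(u<325)&(v>95)&(v<200)
n,l,s,cc=cv2.connectedComponentsWithStats(m.astype(np.uint8)); k=1+s[1:,4].argmax(); m=l==k
pts=np.stack([onz('top',a,b,.235)[:2] for b,a in np.argwhere(m)])
rr=cv2.minAreaRect((pts*1000).astype(np.float32)); print('cupboard',s[k],rr,'\n',cv2.boxPoints(rr), P[m][:,2].mean())
hsv=cv2.cvtColor(im,cv2.COLOR_RGB2HSV)
print('black')
mb=((hsv[...,2]<60)&(P[...,2]>.03)&(P[...,2]<.1)).astype(np.uint8)
n,l,s,cc=cv2.connectedComponentsWithStats(mb)
for i in range(1,n):
    if 60<s[i,4]<1500: print(s[i],cc[i],onz('top',*cc[i],.066),P[l==i][:,2].mean())
print('yellow')
my=cv2.inRange(hsv,(18,150,100),(35,255,255)); n,l,s,cc=cv2.connectedComponentsWithStats(my)
for i in range(1,n):
    if s[i,4]>60: print(s[i],cc[i],onz('top',*cc[i],.066),np.median(P[l==i][:,2]))
for nm,q in dict(carton=(358,148),ramekin=(367,236),mug=(322,285),bowl=(436,228),handle=(303,187),bottle=(148,241),cartonb=(130,204)).items(): print(nm,P[q[1],q[0]])
Z=P[...,2]; 
im2=cv2.resize(im[80:300,180:420],None,fx=3,fy=2.7,interpolation=cv2.INTER_CUBIC); im2=cv2.resize(im[85:285,185:445],(780,600),interpolation=cv2.INTER_CUBIC); cv2.imwrite('pics/crop1.png',im2[:,:,::-1])
E
```

```text
Traceback (most recent call last):
  File "h.py", line 17, in onz
    p,d=ray(name,u,v,obs); return p+d*(z-p[2])/d[2]
        ~~~^^^^^^^^^^^^^^
  File "h.py", line 15, in ray
    c,f,A,p=cam(name,obs); d=np.array([(u-c['cx'])/f,-(v-c['cy'])/f,-1.]); return p,A@d
            ~~~^^^^^^^^^^
  File "h.py", line 6, in cam
    c=eyes.calibration(name); f=240/np.tan(np.radians(c['fov_y'])/2)
ValueError: time passes only in moves, steps and waits
```

```bash
python3 - <<'E'
s=open('h.py').read()
s=s.replace("def cam(name","_C={}\ndef cal(n):\n    if n not in _C: _C[n]=eyes.calibration(n)\n    return _C[n]\ndef cam(name",1).replace("c=eyes.calibration(name); f=","c=cal(name); f=")
open('h.py','w').write(s)
E
cat > m1.py <<'E'
from h import *
z=np.load('pics/top0.npz'); im,D=z['im'],z['D']
c,f,A,p=cam('top'); v,u=np.mgrid[:480,:640]
d=np.stack([(u-c['cx'])/f,-(v-c['cy'])/f,-np.ones(u.shape)],-1)
P=p+(d@A.T)*D[...,None]; np.save('pics/P.npy',P)
m=(abs(P[...,2]-.235)<.012)&(u>190)&(u<325)&(v>95)&(v<200)
n,l,s,cc=cv2.connectedComponentsWithStats(m.astype(np.uint8)); k=1+s[1:,4].argmax(); m=l==k
pts=np.stack([onz('top',a,b,.235)[:2] for b,a in np.argwhere(m)])
rr=cv2.minAreaRect((pts*1000).astype(np.float32)); print('cupboard',s[k],rr,'\n',cv2.boxPoints(rr), P[m][:,2].mean())
hsv=cv2.cvtColor(im,cv2.COLOR_RGB2HSV)
print('black')
mb=((hsv[...,2]<60)&(P[...,2]>.03)&(P[...,2]<.1)).astype(np.uint8)
n,l,s,cc=cv2.connectedComponentsWithStats(mb)
for i in range(1,n):
    if 60<s[i,4]<1500: print(s[i],cc[i],onz('top',*cc[i],.066),P[l==i][:,2].mean())
print('yellow')
my=cv2.inRange(hsv,(18,150,100),(35,255,255)); n,l,s,cc=cv2.connectedComponentsWithStats(my)
for i in range(1,n):
    if s[i,4]>60: print(s[i],cc[i],onz('top',*cc[i],.066),np.median(P[l==i][:,2]))
for nm,q in dict(carton=(358,148),ramekin=(367,236),mug=(322,285),bowl=(436,228),handle=(303,187),bottle=(148,241),cartonb=(130,204)).items(): print(nm,P[q[1],q[0]])
im2=cv2.resize(im[85:285,185:445],(780,600),interpolation=cv2.INTER_CUBIC); cv2.imwrite('pics/crop1.png',im2[:,:,::-1])
E
python3 m1.py
```

```text
cupboard [ 205  110  106   73 7009] ((763.3611450195312, 11.547561645507812), (210.11245727539062, 315.0059509277344), 1.2400771379470825) 
 [[ 654.9209  166.7401]
 [ 661.7382 -148.1921]
 [ 871.8014 -143.6449]
 [ 864.9841  171.2873]] 0.23515769531932856
black
[ 37 190  81   8 211] [ 77.0948 193.6398] [0.6527 0.6172 0.066 ] 0.07560491742989778
[342 205  16  17 207] [349.4879 213.3237] [ 0.5736 -0.2746  0.066 ] 0.06503414108793724
[380 206  17  16 208] [387.9519 213.3894] [ 0.5714 -0.4005  0.066 ] 0.06464985612383477
[ 44 217  43  60 577] [ 56.6066 242.9931] [0.4915 0.6811 0.066 ] 0.06454907489972019
[ 81 219  33  60 410] [103.1878 251.1976] [0.4623 0.5292 0.066 ] 0.06537272175749281
yellow
[323 179  17  18 240] [330.6958 187.575 ] [ 0.6597 -0.2148  0.066 ] 0.06538694204555084
[139 233  19  18 251] [148.49   240.9163] [0.4935 0.3821 0.066 ] 0.12236126762241528
[477 244  21  17 278] [487.4173 251.8741] [ 0.4402 -0.7208  0.066 ] 0.06448998498920233
carton [ 0.7571 -0.2946  0.2105]
ramekin [ 0.5027 -0.3357  0.01  ]
mug [ 0.3414 -0.1818  0.0118]
bowl [ 0.5263 -0.5689  0.0065]
handle [ 0.6378 -0.1246  0.219 ]
bottle [0.486  0.359  0.1595]
cartonb [0.5964 0.4029 0.2033]
```

View pics/crop1.png

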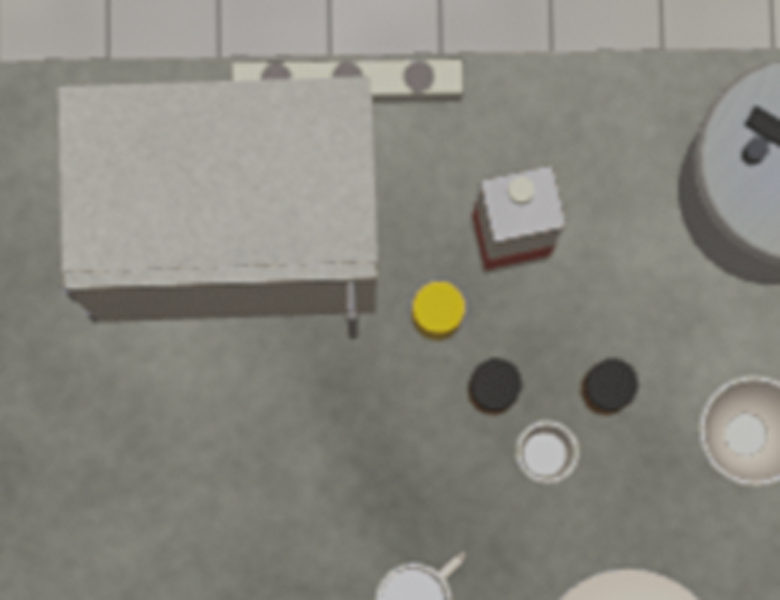

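The crop confirms it: the two black caps at crop (495,385) and (610,385) show amber glass below, and the yellow one at (438,308) is the look-alike. The cupboard top measures 210 x 315 mm at z=0.235 (206 x 315 mm expected), with the hinge at about (0.657, 0.167). Next I move above the handle.

arm_command:
  plan: "0 0 -0.05 0; 0 0 -0.06 0; -0.039 -0.0333 0 0; -0.039 -0.0333 0 0; -0.039 -0.0333 0 0; -0.039 -0.0333 0 0; -0.039 -0.0333 0 0; -0.039 -0.0333 0 0; -0.039 -0.0333 0 0; -0.039 -0.0333 0 0; -0.039 -0.0333 0 0; -0.039 -0.0333 0 0; -0.039 -0.0333 0 0; -0.039 -0.0333 0 0; -0.039 -0.0333 0 0; -0.039 -0.0333 0 0; -0.039 -0.0333 0 0; -0.039 -0.0333 0 0; 0 0 0 0; 0 0 0 0"
  hand: 0.2

```text
clock: 2.65
tcp_pos: [0.6281, -0.1206, 0.3335]
orientation: [-0.646, -3.073, -0.001]
contact_force: [-0.3, -0.3, 0.3]
grip_width: 0.0345
gripper_force: 0.0
```

arm_command:
  plan: "0 0 0 10.4;0 0 0 10.4;0 0 0 10.4;0 0 0 10.4;0 0 0 10.4;0 0 0 10.4;0 0 0 10.4;0 0 0 10.4;0 0 0 10.4;0 0 0 10.4;0 0 0 10.4;0 0 0 10.4;0 0 0 10.4;0 0 0 10.4;0 0 0 10.4; 0 0 0 0"

```text
clock: 4.65
tcp_pos: [0.6284, -0.1192, 0.3336]
orientation: [-3.141, -0.013, 0.001]
contact_force: [1.0, 0.2, -0.0]
grip_width: 0.0341
gripper_force: 0.0
```

```bash
cat >> h.py <<'E'
def st(tx=None,az=None):
    "pose summary; with target (world xyz, tool-x azimuth deg) prints the shift in tool axes and the yaw"
    o=r.get_obs(); M=R.from_rotvec(o['orientation']).as_matrix(); a=np.degrees(np.arctan2(M[1,0],M[0,0]))
    print('t',round(o['clock'],1),'tcp',np.array(o['tcp_pos']),'az',round(a,1),'zt',M[:,2],'q',np.array(o['joints']),'F',np.array(o['contact_force']),'w',round(o['grip_width'],4),'gf',round(o['gripper_force'],1))
    if tx is not None: print('shift',M.T@(np.array(tx)-o['tcp_pos']),'yaw',None if az is None else (a-az+180)%360-180)
    return o
H=np.array([.657,.167]); CL=np.array([.0216,-.9998])
def door(th,s,x):
    "world xy of point s from the hinge along the panel, x square to it inward, at angle th"
    a=np.arctan2(CL[1],CL[0])-th; u=np.array([np.cos(a),np.sin(a)]); return H+s*u+x*np.array([-u[1],u[0]])
E
python3 - <<'E'
from h import *
print(door(0,.288,-.035))
st([*door(0,.288,-.035),.33],0)
o,im,D=grab('wrist','w1.png')
print(proj('wrist',[*door(0,.288,-.035),.22],o),proj('wrist',[*door(0,.315,0),.235],o))
E
```

```text
[ 0.6282 -0.1217]
t 4.7 tcp [ 0.6284 -0.1192  0.3336] az 0.5 zt [-0.0008  0.001  -1.    ] q [-0.6368  0.5405  1.1216  1.5531 -0.4941  1.3623 -1.029 ] F [ 0.9971  0.2125 -0.0441] w 0.0341 gf 0.0
shift [-0.0002  0.0025  0.0036] yaw 0.47047017513051514
[323.315  234.1558] [367.7432 184.157 ]
```

View pics/w1.png

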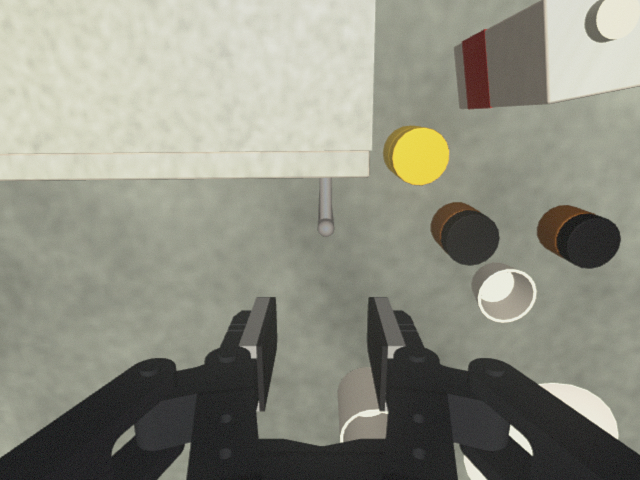

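The wrist view shows the handle's top at (326,229) and the door's corner at (368,178). That is 3–5 px from prediction, so I shift my model by +3 mm in x and -2 mm in y. Then I descend, grip and pull the door ajar.

arm_command:
  plan: "0.003 0.004 0.03 0; 0 0 0.03 0; 0 0 0.03 0; 0 0 0.022 0; 0 0 0.021 0; 0 0 0 0"

```text
clock: 5.45
tcp_pos: [0.6307, -0.1248, 0.1997]
orientation: [-3.141, -0.008, 0.004]
contact_force: [-0.1, 0.4, 0.9]
grip_width: 0.0343
gripper_force: 0.0
```

arm_command:
  plan: "0 0 0 0;0 0 0 0;0 0 0 0;0 0 0 0;-0.01 0 0 0;-0.01 0 0 0;-0.008 0 0 2; -0.006 -0.001 0 2;-0.004 0 0 2;0 0 0 0;0 0 0 0"
  hand: 1
  grip_force: 25

```text
clock: 6.82
tcp_pos: [0.5967, -0.116, 0.2019]
orientation: [-3.128, 0.146, -0.004]
contact_force: [2.1, 16.6, 3.2]
grip_width: 0.0095
gripper_force: 25.2
```

```bash
sed -i 's/H=np.array(\[.657,.167\])/H=np.array([.660,.165])/' h.py; python3 - <<'E'
from h import *
o=st(); t=o['tcp_pos'][:2]
from scipy.optimize import minimize_scalar
print(minimize_scalar(lambda a:np.sum((door(a,.288,-.035)-t)**2),bounds=(-.1,.5)))
E
```

```text
t 6.8 tcp [ 0.5967 -0.116   0.2019] az -5.3 zt [ 0.0032  0.0105 -0.9999] q [-0.6374  0.6081  1.0729  1.7935 -0.6074  1.1107 -1.0159] F [ 2.1419 16.5539  3.1719] w 0.0095 gf 25.2
 message: Solution found.
 success: True
  status: 0
     fun: 4.301775712432628e-06
       x: 0.12223386836439533
     nit: 7
    nfev: 7
```

arm_command:
  plan: "-0.003 -0.004 0 1;-0.003 -0.004 0 0;0 -0.002 0 0; 0 0 0 0"

```text
clock: 7.32
tcp_pos: [0.5904, -0.1143, 0.2021]
orientation: [3.134, -0.185, 0.007]
contact_force: [5.9, -1.9, -6.5]
grip_width: 0.0097
gripper_force: 24.6
```

```bash
python3 - <<'E'
from h import *
o=st(); t=o['tcp_pos'][:2]
from scipy.optimize import minimize_scalar
print(minimize_scalar(lambda a:np.sum((door(a,.288,-.035)-t)**2),bounds=(-.1,.5)).x, door(.14,.288,-.035))
E
```

```text
t 7.3 tcp [ 0.5904 -0.1143  0.2021] az -6.7 zt [ 0.0046 -0.0024 -1.    ] q [-0.664   0.6028  1.0922  1.8124 -0.5999  1.0983 -1.045 ] F [ 5.8733 -1.8967 -6.521 ] w 0.0097 gf 24.6
0.14476528955107343 [ 0.5912 -0.1168]
```

The door is ajar against the catch. Release, rise, and look at the gap.

arm_command:
  plan: "0.002 0 0 0;0 0 0 0;0 0 0 0;0 0 0 0"
  hand: 0.2

```text
clock: 7.82
tcp_pos: [0.5905, -0.1137, 0.2011]
orientation: [-3.136, 0.186, 0.0]
contact_force: [0.4, 0.2, 1.0]
grip_width: 0.0342
gripper_force: 0.0
```

arm_command:
  plan: "0 0 -0.03 0;0 0 -0.04 0;0 0 -0.04 0;0 0 -0.03 0;-0.03 0 0 0;-0.03 0 0 0;0 0 0 0;0 0 0 0"
  hand: 1

```text
clock: 8.82
tcp_pos: [0.5315, -0.1061, 0.3413]
orientation: [-3.136, 0.184, -0.001]
contact_force: [-0.4, 0.3, -0.2]
grip_width: -0.0001
gripper_force: 0.0
```

```bash
python3 - <<'E'
from h import *
o=st([*door(.14,.262,.036),.26],-8)
o,im,D=grab('wrist','w2.png')
for z,s,x in [(.235,.315,0),(.235,.315,.016),(.22,.288,-.035),(.201,.268,.036),(.214,.268,.067)]: print(s,x,proj('wrist',[*door(.14,s,x),z],o))
E
```

```text
t 8.8 tcp [ 0.5315 -0.1061  0.3413] az -6.7 zt [ 0.0007  0.0003 -1.    ] q [-0.9234  0.3711  1.3318  1.7715 -0.3753  1.2969 -1.1904] F [-0.4292  0.3323 -0.1838] w -0.0001 gf 0.0
shift [ 0.1315 -0.0222  0.0814] yaw 1.280871172487764
0.315 0 [372.6007  78.223 ]
0.315 0.016 [373.6314  47.9028]
0.288 -0.035 [325.2655 139.33  ]
0.268 0.036 [293.6651  21.7319]
0.268 0.067 [291.2558 -42.698 ]
```

View pics/w2.png

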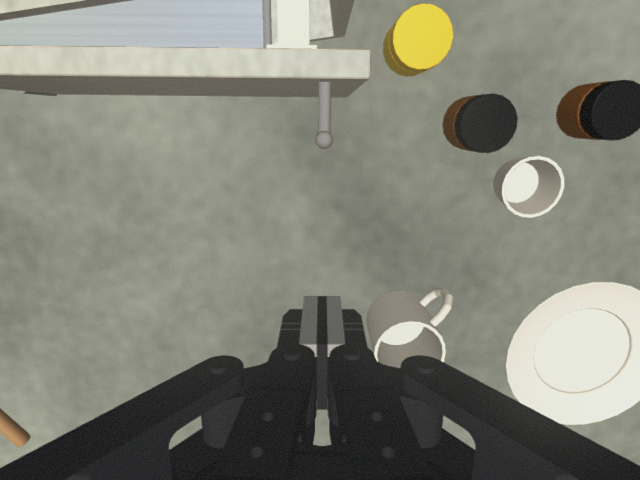

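The wrist view shows the door's outer corner at (370,80), within 2 px of the prediction, and the white tongue in the gap around (291,20). I'll go above the gap with the fingers shut.

arm_command:
  plan: "0.043 -0.0073 0 1.3;0.043 -0.0073 0 0;0.043 -0.0073 0 0;0 0 0.03 0;0 0 0.02 0;0 0 0 0;0 0 0 0"

```text
clock: 9.75
tcp_pos: [0.6619, -0.1023, 0.292]
orientation: [3.134, -0.221, 0.002]
contact_force: [0.2, -0.2, 0.2]
grip_width: 0.0002
gripper_force: 0.0
```

```bash
python3 - <<'E'
from h import *
o=st([*door(.145,.266,.034),.212],-8.3)
E
```

```text
t 9.8 tcp [ 0.6619 -0.1023  0.292 ] az -8.1 zt [ 0.0011 -0.0001 -1.    ] q [-0.6182  0.6376  1.1051  1.5357 -0.5801  1.3286 -1.1629] F [ 0.2333 -0.2001  0.1999] w 0.0002 gf 0.0
shift [-0.0008  0.001   0.08  ] yaw 0.21735783518639096
```

arm_command:
  plan: "-0.001 0.001 0.02 0;0 0 0.02 0;0 0 0.016 0;0 0 0.016 0;0 0 0.006 0;0 0 0 0;0 0 0 0"

```text
clock: 10.62
tcp_pos: [0.661, -0.1031, 0.2138]
orientation: [3.134, -0.221, 0.002]
contact_force: [0.1, 0.4, 0.5]
grip_width: -0.0
gripper_force: 0.0
```

arm_command:
  plan: "0 0 0.003 0;0 0 0.003 0;0 0 0.003 0;0 0 0 0;0 0 0 0"

```text
clock: 11.25
tcp_pos: [0.6606, -0.1028, 0.2041]
orientation: [3.134, -0.221, 0.0]
contact_force: [-0.0, 0.3, -0.7]
grip_width: 0.0001
gripper_force: 0.0
```

```bash
python3 - <<'E'
from h import *
for th in (.2,.3,.4): o=st([*door(th,.266,.027),.205])
E
```

```text
t 11.2 tcp [ 0.6606 -0.1028  0.2041] az -8.1 zt [ 0. -0. -1.] q [-0.5905  0.7058  1.0406  1.6376 -0.6491  1.183  -1.1082] F [-0.0003  0.2969 -0.7103] w 0.0001 gf 0.0
shift [-0.0212  0.0017 -0.0009] yaw None
t 11.2 tcp [ 0.6606 -0.1028  0.2041] az -8.1 zt [ 0. -0. -1.] q [-0.5905  0.7058  1.0406  1.6376 -0.6491  1.183  -1.1082] F [-0.0003  0.2969 -0.7103] w 0.0001 gf 0.0
shift [-0.048   0.0021 -0.0009] yaw None
t 11.2 tcp [ 0.6606 -0.1028  0.2041] az -8.1 zt [ 0. -0. -1.] q [-0.5905  0.7058  1.0406  1.6376 -0.6491  1.183  -1.1082] F [-0.0003  0.2969 -0.7103] w 0.0001 gf 0.0
shift [-0.0746 -0.0002 -0.0009] yaw None
```

arm_command:
  plan: "0 0 0.003 0;0 0 0 0;0 0 0 0"

```text
clock: 11.62
tcp_pos: [0.6606, -0.1028, 0.2011]
orientation: [3.134, -0.221, -0.0]
contact_force: [0.0, -1.1, 0.4]
grip_width: -0.0003
gripper_force: 0.0
```

arm_command:
  plan: "0 0 0.003 0;0 0 0 0;0 0 0 0"

```text
clock: 12.0
tcp_pos: [0.6606, -0.1028, 0.1981]
orientation: [-3.134, 0.221, 0.0]
contact_force: [-0.5, -0.2, -0.1]
grip_width: -0.0002
gripper_force: 0.0
```

```bash
python3 - <<'E'
from h import *
o,im,D=grab('wrist','w3.png')
E
```

```text
(no output)
```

View pics/w3.png

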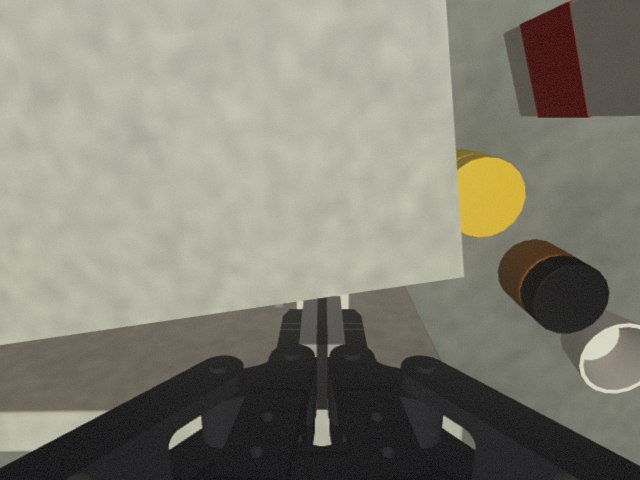

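The wrist view shows the shut fingers in the gap at (322,310), with slivers of the white tongue either side at (300,300) and (345,300). They are over the tongue but not touching it yet, so I keep pressing.

arm_command:
  plan: "0 0 0.003 0;0 0 0 0;0 0 0 0"

```text
clock: 12.42
tcp_pos: [0.6606, -0.1028, 0.195]
orientation: [-3.134, 0.221, 0.0]
contact_force: [-0.9, -0.0, 0.5]
grip_width: -0.0001
gripper_force: 0.0
```

arm_command:
  plan: "0 0 0.003 0;0 0 0 0;0 0 0 0"

```text
clock: 12.8
tcp_pos: [0.6614, -0.1029, 0.1928]
orientation: [-3.134, 0.221, -0.003]
contact_force: [0.3, 1.5, 4.9]
grip_width: 0.0003
gripper_force: 2.5
```

```bash
python3 - <<'E'
from h import *
o,im,D=grab('scene')
a=[proj('scene',[*door(.145,.268,.036),.201]),proj('scene',o['tcp_pos'])]; print(a)
u,v=a[0].astype(int)
cv2.imwrite('pics/s3.png',cv2.resize(im[v-60:v+60,u-80:u+80],(800,600),interpolation=cv2.INTER_CUBIC)[:,:,::-1])
ow,iw,Dw=grab('wrist')
for q in [(297,298),(300,303),(346,300),(348,303),(320,300),(310,320),(335,320),(410,300),(200,330),(322,345)]: print(q,iw[q[1],q[0]],dep('wrist',*q,Dw,ow))
E
```

```text
[array([353.8583, 235.3456]), array([353.6176, 237.2013])]
(297, 298) [174 175 158] [ 0.6869 -0.1008  0.2351]
(300, 303) [177 178 161] [ 0.6855 -0.1015  0.2355]
(346, 300) [173 173 157] [ 0.6842 -0.1144  0.2347]
(348, 303) [161 160 144] [ 0.6833 -0.1149  0.235 ]
(320, 300) [179 179 162] [ 0.6853 -0.1071  0.2349]
(310, 320) [89 90 81] [ 0.6735 -0.1022  0.2229]
(335, 320) [90 87 83] [ 0.6724 -0.1101  0.223 ]
(410, 300) [110 108  95] [ 0.6406 -0.1464  0.1502]
(200, 330) [113 106  97] [ 0.6529 -0.0489  0.1784]
(322, 345) [54 49 50] [ 0.6726 -0.1059  0.2375]
```

View pics/s3.png

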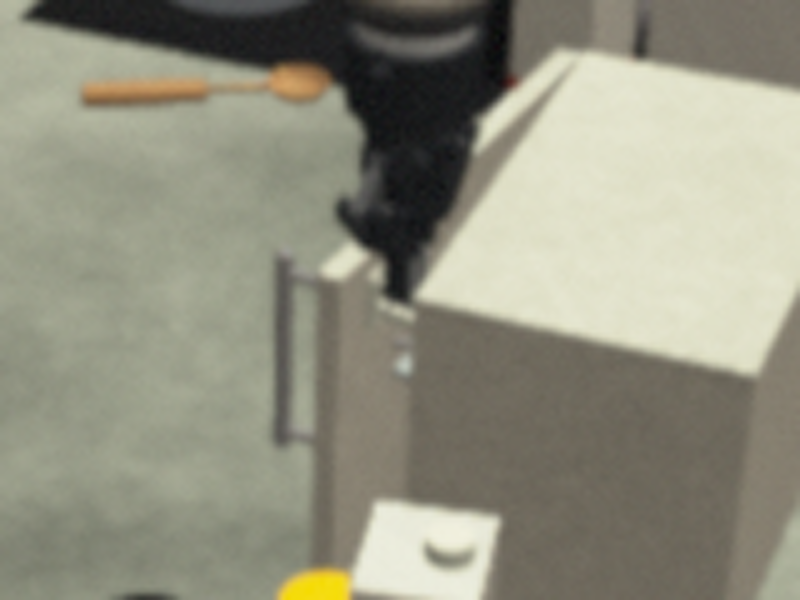

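The enlarged scene view shows the fingertip just touching the white tongue at crop (400,300), at z of about 0.20. So the tip is really about 7 mm behind the nominal point. I'll press further, watching the force.

arm_command:
  plan: "0 0 0.003 0;0 0 0 0;0 0 0 0"

```text
clock: 13.28
tcp_pos: [0.6626, -0.1028, 0.1916]
orientation: [-3.133, 0.22, -0.007]
contact_force: [-0.2, 2.7, 14.3]
grip_width: -0.0001
gripper_force: 6.6
```

arm_command:
  plan: "0 0 0.003 0;0 0 0 0;0 0 0 0"

```text
clock: 13.65
tcp_pos: [0.6643, -0.1029, 0.1908]
orientation: [-3.133, 0.219, -0.014]
contact_force: [-0.9, 3.4, 24.2]
grip_width: 0.0003
gripper_force: 11.0
```

```bash
python3 - <<'E'
from h import *
o,im,D=grab('scene')
u0,v0=273+20,175+15
c=lambda P:(proj('scene',P)-[u0,v0])*[800/120,600/90]
for n,s,x,z in [('face',.278,.018,.201),('gap',.278,.036,.201),('hook',.278,.067,.214),('pr gap',.278,.03,.188),('pr hook',.278,.055,.17),('doortop',.315,.016,.235),('tip-14',.266,.036,.177),('tip',.266,.036,.20)]: print(n,c([*door(.145,s,x),z]))
cv2.imwrite('pics/s4.png',cv2.resize(im[v0:v0+90,u0:u0+120],(800,600),interpolation=cv2.INTER_LANCZOS4)[:,:,::-1])
E
```

```text
face [357.3812 301.316 ]
gap [394.5573 313.2518]
hook [460.9457 308.2396]
pr gap [381.1169 334.7165]
pr hook [431.239 386.55 ]
doortop [312.377  272.6692]
tip-14 [405.8741 346.8434]
tip [407.8556 302.09  ]
```

View pics/s4.png

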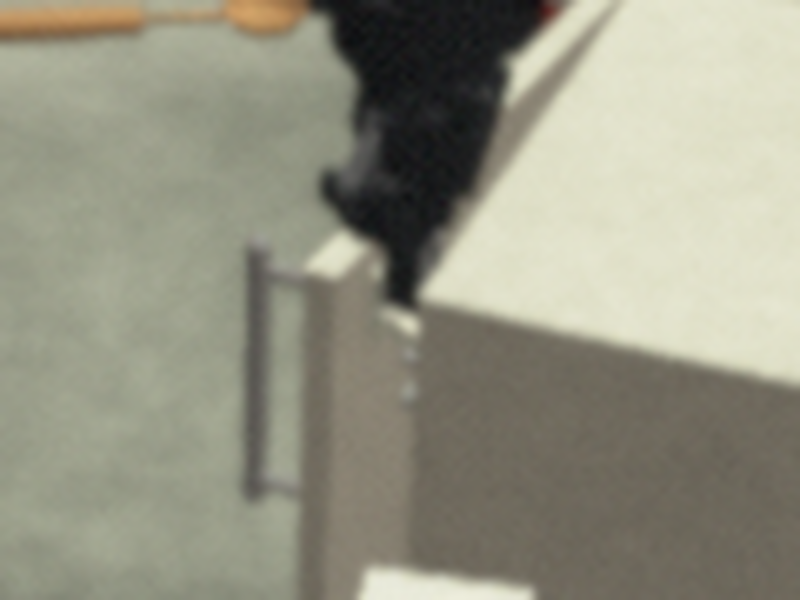

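```bash
python3 - <<'E'
from h import *
o,im,D=grab('wrist')
T=np.array(cal('wrist')['tool_from_camera']); c,f,_,_=cam('wrist',o)
for v in range(280,420,8):
    row=[]
    for u in (285,300,308,314,330,336,345,360):
        d=np.array([(u-c['cx'])/f,-(v-c['cy'])/f,-1.])*D[v,u]; q=T[:3,:3]@d+T[:3,3]; row.append('(%d %d %d)'%tuple(q*1000))
    print(v,*row)
st()
E
```

```text
280 (31 -8 -43) (31 -4 -44) (31 -2 -44) (31 0 -43) (31 3 -43) (31 5 -44) (31 7 -44) (31 11 -43)
288 (28 -8 -43) (29 -4 -44) (29 -2 -44) (29 0 -44) (28 3 -43) (28 5 -43) (29 7 -44) (29 11 -44)
296 (27 -8 -44) (26 -4 -43) (27 -2 -45) (27 0 -46) (26 3 -44) (26 5 -44) (26 7 -44) (26 11 -44)
304 (24 -8 -44) (24 -4 -44) (23 -2 -43) (24 0 -45) (24 3 -44) (24 5 -44) (24 7 -44) (24 11 -44)
312 (21 -8 -43) (21 -4 -44) (22 -2 -44) (21 0 -43) (21 3 -44) (21 5 -43) (21 7 -44) (21 12 -42)
320 (19 -8 -44) (19 -4 -44) (19 -2 -44) (11 -1 -29) (12 3 -30) (12 5 -30) (8 9 -22) (7 14 -22)
328 (8 -10 -28) (11 -5 -34) (12 -2 -35) (12 -1 -36) (12 3 -35) (12 5 -36) (8 8 -27) (8 13 -28)
336 (7 -10 -32) (12 -5 -40) (11 -2 -39) (12 0 -41) (11 3 -39) (12 5 -40) (7 8 -33) (8 13 -33)
344 (7 -9 -37) (12 -4 -45) (12 -2 -45) (12 0 -45) (12 3 -45) (11 5 -44) (13 7 -47) (8 12 -39)
352 (14 -8 -53) (15 -4 -54) (12 -2 -50) (9 0 -45) (12 3 -50) (13 5 -50) (14 7 -53) (15 11 -53)
360 (12 -8 -54) (13 -4 -55) (13 -2 -55) (11 0 -52) (13 3 -54) (12 5 -54) (13 7 -54) (12 11 -54)
368 (13 -7 -58) (13 -4 -58) (13 -2 -58) (9 0 -52) (11 3 -55) (12 4 -57) (13 7 -58) (12 11 -57)
376 (13 -7 -61) (12 -4 -60) (13 -2 -61) (7 0 -53) (9 3 -56) (13 4 -61) (13 7 -61) (12 10 -61)
384 (13 -7 -64) (13 -3 -65) (13 -1 -65) (4 0 -53) (5 3 -54) (12 4 -63) (13 6 -64) (13 10 -65)
392 (18 -6 -74) (18 -3 -74) (12 -1 -66) (2 0 -53) (3 3 -54) (12 4 -67) (18 6 -75) (17 9 -73)
400 (18 -6 -77) (18 -3 -77) (9 -1 -65) (0 0 -53) (0 3 -54) (11 4 -67) (18 6 -77) (18 9 -77)
408 (17 -6 -79) (17 -3 -78) (0 -2 -56) (-2 0 -53) (-2 3 -54) (8 4 -68) (18 5 -79) (17 9 -79)
416 (17 -5 -80) (16 -3 -79) (-2 -2 -56) (-4 0 -54) (-4 3 -54) (-2 5 -57) (17 5 -80) (17 8 -81)
t 13.8 tcp [ 0.6643 -0.1029  0.1908] az -8.0 zt [ 0.0089  0.0002 -1.    ] q [-0.5834  0.7185  1.0281  1.6481 -0.6671  1.1553 -1.0964] F [-0.1787  3.8315 23.4504] w 0.0002 gf 11.0
```

```bash
python3 - <<'E'
from h import *
o=r.get_obs(); F=np.array(o['contact_force']);M=np.array(o['moment']);print(F,M,'rx,ry',-M[1]/F[2],M[0]/F[2])
E
```

```text
[-0.1787  3.8315 23.4504] [ 0.8442  0.0806 -0.009 ] rx,ry -0.0034389731416570274 0.03599981088747983
```

arm_command:
  plan: "0 0 -0.02 0;0 0 -0.03 0;0 0 -0.03 0;0 0 -0.03 0;-0.04 0 -0.03 0;-0.04 0 -0.01 0;-0.04 0 0 0;-0.04 0 0 0;0 0 0 0;0 0 0 0"

```text
clock: 15.0
tcp_pos: [0.5026, -0.0799, 0.3362]
orientation: [-3.133, 0.219, -0.001]
contact_force: [0.1, 1.1, -0.1]
grip_width: 0.0004
gripper_force: 0.0
```

```bash
python3 - <<'E'
from h import *
o,im,D=grab('wrist'); st()
T=np.array(cal('wrist')['tool_from_camera']); c,f,_,_=cam('wrist',o)
v,u=np.mgrid[:480,:640]
d=np.stack([(u-c['cx'])/f,-(v-c['cy'])/f,-np.ones(u.shape)],-1)*D[...,None]
Q=(d@T[:3,:3].T+T[:3,3])*1000
m=(Q[...,2]<60)&(D>0)
for y in range(-70,75,5):
    k=m&(abs(Q[...,1]-y)<2.5)
    if k.any():
        i=np.argsort(-Q[k][:,2])[:6]; print(y,k.sum(),Q[k][i].round().astype(int).tolist(), u[k][i[0]],v[k][i[0]])
E
```

```text
t 15.1 tcp [ 0.5029 -0.0804  0.3363] az -8.1 zt [ 0.0005 -0.0006 -1.    ] q [-1.0987  0.289   1.4101  1.8481 -0.2997  1.2589 -1.3124] F [0.9029 0.0614 0.2951] w -0.0004 gf 0.0
-60 1 [[12, -58, -89]] 2 467
-55 555 [[13, -53, -82], [12, -53, -83], [13, -53, -83], [13, -53, -84], [13, -53, -84], [13, -53, -84]] 50 441
-50 1272 [[12, -48, -77], [12, -48, -77], [13, -48, -77], [13, -48, -77], [12, -49, -78], [13, -48, -78]] 88 425
-45 1777 [[13, -43, -70], [13, -43, -71], [13, -43, -71], [12, -43, -71], [13, -43, -71], [12, -43, -71]] 127 401
-40 2667 [[13, -38, -64], [13, -38, -64], [13, -38, -65], [12, -39, -65], [12, -39, -65], [13, -38, -65]] 159 384
-35 3666 [[12, -33, -57], [13, -33, -58], [13, -33, -58], [13, -33, -58], [13, -33, -59], [13, -33, -59]] 189 368
-30 2857 [[13, -28, -53], [13, -28, -53], [13, -28, -53], [13, -29, -53], [13, -28, -53], [13, -28, -54]] 212 358
-25 2252 [[13, -25, -52], [13, -26, -52], [13, -25, -52], [13, -27, -52], [13, -25, -52], [13, -25, -52]] 224 355
-20 1522 [[8, -18, -49], [8, -18, -50], [8, -19, -50], [8, -19, -50], [8, -20, -50], [8, -18, -50]] 
[... 985 characters left out ...]
, -52], [13, 29, -52], [13, 29, -52], [13, 31, -53]] 422 356
35 3600 [[13, 33, -54], [13, 33, -55], [13, 33, -56], [12, 34, -56], [13, 33, -56], [-8, 35, -56]] 441 361
40 3084 [[-7, 38, -60], [-7, 38, -62], [13, 38, -62], [13, 38, -62], [13, 38, -62], [13, 38, -62]] 460 440
45 2187 [[12, 43, -66], [12, 43, -68], [13, 43, -68], [13, 43, -68], [13, 43, -68], [13, 43, -68]] 497 391
50 1529 [[12, 49, -73], [12, 48, -74], [13, 48, -74], [13, 48, -75], [13, 48, -75], [12, 48, -75]] 537 412
55 973 [[12, 53, -80], [13, 53, -80], [12, 53, -80], [13, 53, -81], [13, 53, -81], [13, 53, -81]] 572 431
60 112 [[12, 58, -85], [12, 58, -86], [12, 58, -86], [13, 58, -86], [13, 58, -87], [13, 58, -87]] 615 453
```

The depth picture puts the shut fingertips at tool z ≈ -10 mm. The knuckles are ±13 mm in x and reach 30 mm sideways, so a knuckle probably caught the carcass edge. I'll re-enter with the yaw midway between door and carcass, a little nearer the free edge.

```bash
python3 - <<'E'
from h import *
st([.661,-.108,.22],-4)
E
```

```text
t 15.1 tcp [ 0.5029 -0.0804  0.3363] az -8.1 zt [ 0.0005 -0.0006 -1.    ] q [-1.0987  0.289   1.4101  1.8481 -0.2997  1.2589 -1.3124] F [0.9029 0.0614 0.2951] w -0.0004 gf 0.0
shift [0.1604 0.0051 0.1164] yaw -4.053698438324972
```

arm_command:
  plan: "0.04 0.001 0 0;0.04 0.001 0 0;0.04 0.001 0 0;0.04 0.002 0 0;0 0 0 -4;0 0 0.03 0;0 0 0.03 0;0 0 0.03 0;0 0 0.02 0;0 0 0.02 0;0 0 0.006 0;0 0 0 0;0 0 0 0"

```text
clock: 16.68
tcp_pos: [0.6605, -0.108, 0.2011]
orientation: [3.139, -0.111, 0.003]
contact_force: [0.5, 0.2, 0.1]
grip_width: -0.0001
gripper_force: 0.0
```

```bash
python3 - <<'E'
from h import *
o=st([.661,-.108,.19]); print(o['moment'])
o,im,D=grab('wrist'); T=np.array(cal('wrist')['tool_from_camera']); c,f,_,_=cam('wrist',o)
for u in (150,200,240,280,322,360,400):
    for v in range(400,200,-1):
        d=np.array([(u-c['cx'])/f,-(v-c['cy'])/f,-1.])*D[v,u]; q=T[:3,:3]@d+T[:3,3]
        if abs(o['tcp_pos'][2]-q[2]-.235)<.003: print('carcass edge tool',q); break
E
```

```text
t 16.7 tcp [ 0.6605 -0.108   0.2011] az -4.1 zt [ 0.0016 -0.0002 -1.    ] q [-0.5591  0.6828  0.988   1.6388 -0.6129  1.1587 -1.0608] F [0.5415 0.1556 0.1167] w -0.0001 gf 0.0
shift [ 0.0005 -0.      0.0111] yaw None
[-0.0235 -0.0274  0.0774]
carcass edge tool [-0.0106 -0.0546 -0.0339]
carcass edge tool [ 0.0198 -0.0358 -0.0335]
carcass edge tool [ 0.0206 -0.0236 -0.033 ]
carcass edge tool [ 0.0076 -0.0114 -0.0369]
carcass edge tool [ 0.0123  0.0015 -0.0367]
carcass edge tool [ 0.0075  0.0132 -0.0361]
carcass edge tool [ 0.0253  0.0249 -0.0342]
```

arm_command:
  plan: "0.001 0 0.004 0;0 0 0.003 0;0 0 0.002 0;0 0 0 0;0 0 0 0"

```text
clock: 17.35
tcp_pos: [0.6628, -0.1077, 0.1933]
orientation: [-3.139, 0.11, -0.007]
contact_force: [0.4, 1.9, 10.5]
grip_width: 0.0002
gripper_force: 5.2
```

arm_command:
  plan: "0 0 0.003 0;0 0 0 0;0 0 0 0"

```text
clock: 17.73
tcp_pos: [0.6647, -0.1077, 0.1928]
orientation: [-3.139, 0.109, -0.014]
contact_force: [0.8, 4.0, 22.6]
grip_width: -0.0001
gripper_force: 10.7
```

```bash
python3 - <<'E'
from h import *
o=st(); print(o['moment'])
E
```

```text
t 17.7 tcp [ 0.6647 -0.1077  0.1928] az -4.0 zt [ 0.009   0.0005 -1.    ] q [-0.5531  0.6926  0.9792  1.642  -0.626   1.1411 -1.0532] F [ 0.8221  3.9879 22.5781] w -0.0001 gf 10.7
[ 0.8333  0.0477 -0.0132]
```

arm_command:
  plan: "-0.003 0 -0.001 0;-0.003 0 0 0;-0.003 0 0 0;0 0 0 0;0 0 0 0"

```text
clock: 18.35
tcp_pos: [0.6548, -0.1074, 0.1929]
orientation: [-3.139, 0.11, -0.011]
contact_force: [-0.0, 2.8, 18.4]
grip_width: 0.0001
gripper_force: 9.0
```

arm_command:
  plan: "-0.003 0 -0.001 0;-0.003 0 0 0;0 0 0 0;0 0 0 0"

```text
clock: 18.85
tcp_pos: [0.6482, -0.1069, 0.1929]
orientation: [-3.139, 0.11, -0.009]
contact_force: [0.6, 1.4, 14.9]
grip_width: -0.0002
gripper_force: 7.4
```

```bash
python3 - <<'E'
from h import *
o=st(); print(o['moment'])
o,im,D=grab('wrist')
# door top edge line near free corner: inner corner estimate from depth ~ .235 points robot side
oS,iS,DS=grab('scene')
u0,v0=293,190
cv2.imwrite('pics/s5.png',cv2.resize(iS[v0:v0+90,u0:u0+120],(800,600),interpolation=cv2.INTER_LANCZOS4)[:,:,::-1])
# scene points near tongue
for v in range(232,246,2):
    print(v,[ (DS[v,u]>0) and dep('scene',u,v,DS).round(3).tolist() for u in (349,351,353,355)])
E
```

```text
t 18.9 tcp [ 0.6482 -0.1069  0.1929] az -4.0 zt [ 0.0054  0.0002 -1.    ] q [-0.5735  0.67    0.9904  1.6817 -0.6146  1.1272 -1.0496] F [ 0.5858  1.3757 14.9253] w -0.0002 gf 7.4
[0.4377 0.1245 0.019 ]
232 [[0.654, -0.123, 0.22], [0.658, -0.116, 0.217], [0.659, -0.103, 0.21], [0.644, -0.045, 0.172]]
234 [[0.653, -0.118, 0.21], [0.657, -0.113, 0.209], [0.661, -0.109, 0.207], [0.646, -0.048, 0.167]]
236 [[0.653, -0.118, 0.203], [0.659, -0.119, 0.206], [0.659, -0.102, 0.196], [0.665, -0.102, 0.197]]
238 [[0.65, -0.11, 0.191], [0.657, -0.114, 0.195], [0.661, -0.108, 0.193], [0.666, -0.105, 0.193]]
240 [[0.64, -0.082, 0.165], [0.658, -0.114, 0.189], [0.664, -0.113, 0.19], [0.668, -0.11, 0.189]]
242 [[0.64, -0.082, 0.158], [0.647, -0.084, 0.161], [0.643, -0.057, 0.143], [0.671, -0.116, 0.187]]
244 [[0.64, -0.081, 0.15], [0.641, -0.067, 0.142], [0.655, -0.088, 0.159], [0.683, -0.149, 0.204]]
```

View pics/s5.png

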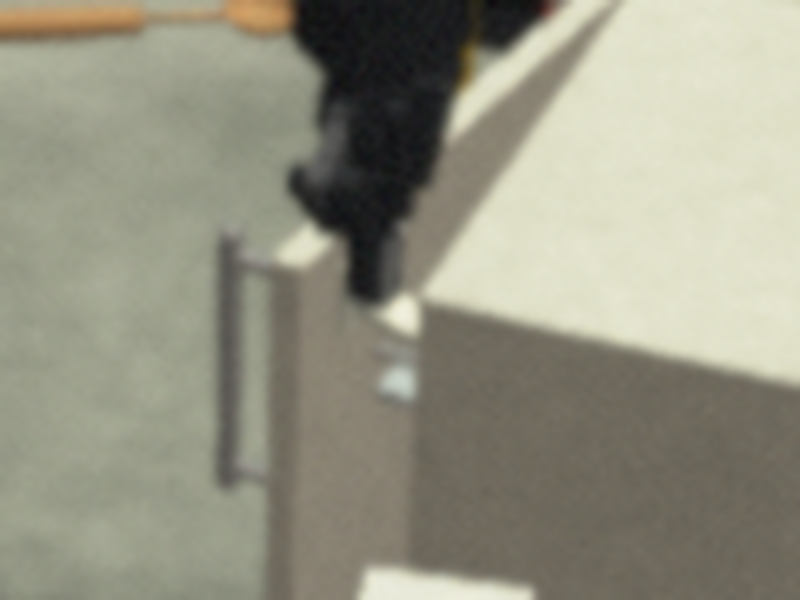

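The door did move: the handle went from crop (258,..) to (230,..) and the gap is wider, so the catch is down and past its stop. I'll keep drawing with the press held.

arm_command:
  plan: "-0.005 0 0 0;-0.005 0 0 0;-0.005 0 0 0;-0.005 0 0 0;0 0 0 0"

```text
clock: 19.58
tcp_pos: [0.6284, -0.1049, 0.193]
orientation: [-3.138, 0.11, -0.009]
contact_force: [0.4, 2.7, 15.4]
grip_width: 0.0005
gripper_force: 7.4
```

arm_command:
  plan: "-0.006 0 0 0;-0.006 0 0 0;-0.006 0 0 0;-0.005 0 0 0;0 0 0 0"

```text
clock: 20.2
tcp_pos: [0.6061, -0.1016, 0.1929]
orientation: [-3.136, 0.108, -0.01]
contact_force: [2.4, 6.6, 15.0]
grip_width: 0.0001
gripper_force: 7.9
```

```bash
python3 - <<'E'
from h import *
o=st(); print(o['moment'])
from scipy.optimize import minimize_scalar
t=o['tcp_pos'][:2]
a=minimize_scalar(lambda a:min(np.sum((door(a,s,.029)-t)**2) for s in np.linspace(.2,.315,116)),bounds=(0,.6)).x; print('th if touching',a)
for th in (a+.15,.6,.8,1.0,1.2,1.4,1.55): print(th,door(th,.25-.06*max(0,th-.6),.029))
E
```

```text
t 20.2 tcp [ 0.6061 -0.1016  0.1929] az -3.9 zt [ 0.0063  0.0034 -1.    ] q [-0.6343  0.6053  1.0225  1.7885 -0.5886  1.0814 -1.0407] F [ 2.3582  6.6068 14.9853] w 0.0001 gf 7.9
[ 1.4978 -0.1551 -0.112 ]
th if touching 0.32809773765284583
0.4780977376528458 [ 0.5758 -0.0722]
0.6 [ 0.5476 -0.0602]
0.8 [ 0.5135 -0.0248]
1.0 [0.4887 0.0148]
1.2 [0.4734 0.0564]
1.4 [0.4673 0.0979]
1.55 [0.4684 0.1278]
```

The door is now at about 0.33 rad. I lift clear of the tongue and sweep the door open.

arm_command:
  plan: "0 0 -0.008 0;0 0 -0.008 0;-0.011 -0.009 0 0;-0.011 -0.009 0 0;-0.01 -0.009 0 0;-0.01 -0.003 0 0;-0.01 -0.003 0 0;-0.009 -0.004 0 0;-0.012 -0.011 0 0;-0.012 -0.011 0 0;-0.012 -0.0105 0 0;-0.009 -0.0125 0 0;-0.009 -0.0125 0 0;-0.01 -0.013 0 0;0 0 0 0"

```text
clock: 22.08
tcp_pos: [0.4852, 0.0133, 0.2059]
orientation: [-3.139, 0.109, 0.001]
contact_force: [0.6, 0.2, -0.2]
grip_width: 0.0001
gripper_force: 0.0
```

arm_command:
  plan: "-0.006 -0.0135 0 0;-0.006 -0.0135 0 0;-0.006 -0.014 0 0;-0.003 -0.0135 0 0;-0.003 -0.0135 0 0;-0.003 -0.014 0 0;-0.001 -0.01 0 0;0 -0.01 0 0;0 -0.01 0 0;0 0 0 0;0 0 0 0"

```text
clock: 23.45
tcp_pos: [0.4661, 0.1258, 0.2062]
orientation: [3.14, -0.112, 0.0]
contact_force: [-0.5, 0.4, -1.0]
grip_width: 0.0001
gripper_force: 0.0
```

```bash
python3 - <<'E'
from h import *
st()
o,im,D=grab('top','t2.png'); np.savez('pics/t2',im=im,D=D)
E
```

```text
t 23.4 tcp [0.4661 0.1258 0.2062] az -4.1 zt [ 0.0003 -0.     -1.    ] q [-1.3948  0.4127  1.2843  2.0724 -0.4747  1.0003 -1.5067] F [-0.4978  0.4489 -0.9636] w 0.0001 gf 0.0
```

View pics/t2.png

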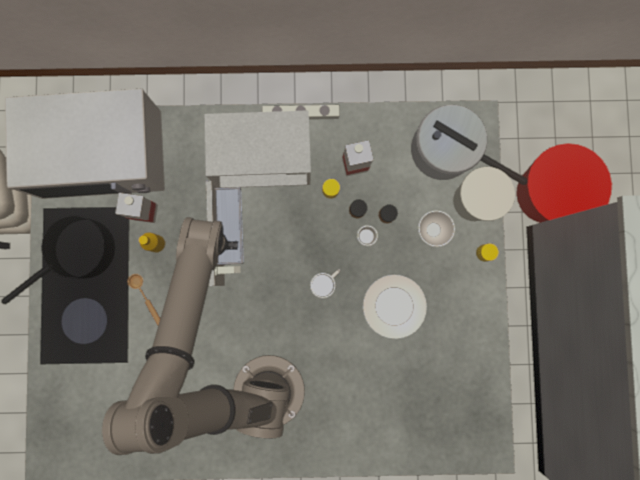

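The door stands about square, with its rack visible at (228,225). Jar A has been knocked to (358,208), while jar B is still at (388,213). I back off and up, and measure the jars.

arm_command:
  plan: "0 0.03 0 0;0 0.03 -0.02 0;0 0.03 -0.04 0;0.01 0.04 -0.03 0;0.01 0.05 -0.02 0;0.01 0.05 0 0;0 0.05 0 0;0 0.05 0 0;0 0.05 0 0;0 0 0 0"
  hand: -1

```text
clock: 24.75
tcp_pos: [0.4656, -0.256, 0.3169]
orientation: [3.136, -0.129, 0.001]
contact_force: [0.1, 0.2, 0.1]
grip_width: 0.0854
gripper_force: 0.0
```

```bash
cat > m2.py <<'E'
from h import *
import sys
o,im,D=grab('top'); st()
c,f,A,p=cam('top'); v,u=np.mgrid[:480,:640]
d=np.stack([(u-c['cx'])/f,-(v-c['cy'])/f,-np.ones(u.shape)],-1); P=p+(d@A.T)*D[...,None]; Z=P[...,2]
hsv=cv2.cvtColor(im,cv2.COLOR_RGB2HSV)
mb=((hsv[...,2]<70)&(Z>.03)&(Z<.1)&(u>300)&(u<420)).astype(np.uint8); n,l,s,cc=cv2.connectedComponentsWithStats(mb)
for i in range(1,n):
    if s[i,4]>100: print('jar?',s[i],onz('top',*cc[i],.066),Z[l==i].mean())
# door top: points at z~.235 robot-side of the cupboard
m=(abs(Z-.235)<.012)&(v>188)&(v<300)&(u>195)&(u<225)
q=np.array([onz('top',a,b,.235)[:2] for b,a in np.argwhere(m)]);print('door top n',len(q))
rr=cv2.minAreaRect((q*1000).astype(np.float32)); print(rr,cv2.boxPoints(rr).tolist())
y=np.median
for x in np.arange(.36,.64,.03):
    k=abs(q[:,0]-x)<.015
    if k.any(): print(round(x,2),q[k][:,1].min(),q[k][:,1].max())
# blue ledge
mb=((hsv[...,0]>95)&(hsv[...,0]<130)&(hsv[...,1]>25)&(Z>.1)&(Z<.18)&(u>200)&(u<260)&(v>180)&(v<290))
q=np.array([onz('top',a,b,.136)[:2] for b,a in np.argwhere(mb)]);print('ledge n',len(q),np.median(Z[mb]))
if len(q): print(cv2.minAreaRect((q*1000).astype(np.float32)))
cv2.imwrite('pics/t3.png',cv2.resize(im[170:300,190:330],(646,600),interpolation=cv2.INTER_CUBIC)[:,:,::-1])
E
python3 m2.py
```

```text
t 24.8 tcp [ 0.4668 -0.253   0.3166] az -4.5 zt [ 0.0003 -0.0009 -1.    ] q [-0.5857  0.2947  1.2068  1.8304 -0.2929  1.2171 -0.9388] F [0.4388 0.5781 0.239 ] w 0.0853 gf 0.0
jar? [380 205  17  18 235] [ 0.5718 -0.4005  0.066 ] 0.06460973445474427
door top n 583
((489.9822998046875, 152.15451049804688), (57.77048873901367, 285.6231994628906), 82.84416198730469) [[344.68487548828125, 141.28407287597656], [628.0833129882812, 105.70442962646484], [635.2797241210938, 163.0249481201172], [351.88128662109375, 198.60458374023438]]
0.36 0.14000774781981834 0.19620748269705407
0.39 0.13698983264057069 0.15772211603499897
0.42 0.14277252907771654 0.15766595100335618
0.45 0.14270262033012043 0.16057333721918016
0.48 0.14558662908515146 0.16052631278995932
0.51 0.1455201407025174 0.16047392129862986
0.54 0.1454608957253256 0.16338371672753105
0.57 0.14542379848123904 0.16335465316846853
0.6 0.14829147375499885 0.1633061024679433
0.63 0.14824221361554168 0.1632574119516621
ledge n 0 nan
  return _methods._mean(a, axis=axis, dtype=dtype,
  ret = ret.dtype.type(ret / rcount)
```

```bash
cat > m3.py <<'E'
from h import *
z=np.load('pics/t2.npz'); im,D=z['im'],z['D']
c,f,A,p=cam('top'); v,u=np.mgrid[:480,:640]
d=np.stack([(u-c['cx'])/f,-(v-c['cy'])/f,-np.ones(u.shape)],-1); P=p+(d@A.T)*D[...,None]; Z=P[...,2]
mb=((im.max(2)<70)&(Z>.03)&(Z<.1)&(u>300)&(u<420)).astype(np.uint8); n,l,s,cc=cv2.connectedComponentsWithStats(mb)
for i in range(1,n):
    if s[i,4]>100: print('jar',s[i],onz('top',*cc[i],.066),Z[l==i].mean())
m=(abs(Z-.136)<.01)&(u>205)&(u<255)&(v>180)&(v<280)
n,l,s,cc=cv2.connectedComponentsWithStats(m.astype(np.uint8)); k=1+s[1:,4].argmax(); print(s[k],np.median(Z[l==k]))
x,y,w,h,_=s[k]
for a,b in [(x,y),(x+w,y),(x,y+h),(x+w,y+h)]: print(onz('top',a-.5,b-.5,.136))
m=(Z<.05)&(Z>.03)&(u>355)&(u<380)&(v>224)&(v<250); print('ramekin',onz('top',u[m].mean(),v[m].mean(),.042))
for s_ in (.1075,.1575,.2075): print('rack pt',s_,door(1.566,s_,.052))
E
python3 m3.py
```

```text
jar [350 200  17  18 233] [ 0.59   -0.3022  0.066 ] 0.06423559782889003
jar [380 205  17  18 234] [ 0.5719 -0.4004  0.066 ] 0.06408931971575807
[ 216  189   25   74 1212] 0.13651949723765577
[0.6511 0.1528 0.136 ]
[0.6498 0.0737 0.136 ]
[0.4169 0.1535 0.136 ]
[0.4157 0.0752 0.136 ]
ramekin [ 0.5052 -0.3366  0.042 ]
rack pt 0.1075 [0.5539 0.1102]
rack pt 0.1575 [0.5039 0.1089]
rack pt 0.2075 [0.4539 0.1075]
```

Both jars are measured: A at (0.590, -0.302) and B at (0.572, -0.400). The ledge spans x 0.416 to 0.650, which is 234 mm as given. I'll move above jar A, with the closing line clear of jar B, the ramekin and the yellow jar.

```bash
python3 - <<'E'
from h import *
st([.590,-.302,.22],40)
E
```

```text
t 24.8 tcp [ 0.4668 -0.253   0.3166] az -4.5 zt [ 0.0003 -0.0009 -1.    ] q [-0.5857  0.2947  1.2068  1.8304 -0.2929  1.2171 -0.9388] F [0.4388 0.5781 0.239 ] w 0.0853 gf 0.0
shift [0.1266 0.0392 0.0966] yaw -44.4757328148402
```

arm_command:
  plan: "0.0425 0.0131 0 0;0.0425 0.0131 0 0;0.0425 0.0131 0 0;0 0 0.03 -9;0 0 0.03 -9;0 0 0.03 -9;0 0 0.007 -9;0 0 0 -8.5;0 0 0 0;0 0 0 0"

```text
clock: 26.05
tcp_pos: [0.5934, -0.297, 0.2197]
orientation: [2.949, 1.083, 0.001]
contact_force: [0.1, -0.1, 0.2]
grip_width: 0.085
gripper_force: 0.0
```

```bash
cat > m4.py <<'E'
from h import *
o,im,D=grab('wrist','w4.png'); st()
c,f,A,p=cam('wrist',o); v,u=np.mgrid[:480,:640]
d=np.stack([(u-c['cx'])/f,-(v-c['cy'])/f,-np.ones(u.shape)],-1); P=p+(d@A.T)*D[...,None]; Z=P[...,2]
m=((im.max(2)<75)&(abs(Z-.066)<.008)).astype(np.uint8); n,l,s,cc=cv2.connectedComponentsWithStats(m)
for i in range(1,n):
    if s[i,4]>300:
        ct=max(cv2.findContours((l==i).astype(np.uint8),cv2.RETR_EXTERNAL,cv2.CHAIN_APPROX_NONE)[0],key=len)[:,0]
        q=np.array([onz('wrist',a,b,.066,o)[:2] for a,b in ct],np.float32); e=cv2.minEnclosingCircle(q)
        print('cap',s[i],cc[i],e,Z[l==i].mean())
E
python3 m4.py
```

```text
t 26.1 tcp [ 0.5933 -0.2973  0.2196] az 40.4 zt [ 0.0006 -0.0003 -1.    ] q [-0.1541  0.5659  0.7798  1.6273 -0.4306  1.1276 -0.1308] F [-0.4508 -1.0917  0.3121] w 0.0851 gf 0.0
cap [ 295  185   73   73 4209] [330.8548 221.086 ] ((0.5966088771820068, -0.30536434054374695), 0.028555843979120255) 0.0662102113743606
cap [ 373  282   71   67 3608] [408.3365 314.7971] ((0.5778492093086243, -0.403555303812027), 0.02961573377251625) 0.06607055554803788
```

View pics/w4.png

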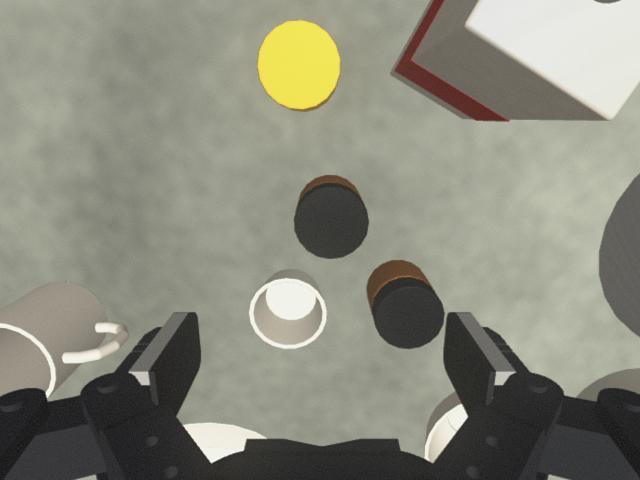

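The wrist view shows jar A's cap centred at (331,221) with radius 28.6 mm (28.5 expected), jar B at (408,315), the ramekin at (288,312) and the yellow jar at (299,65). This close view is more accurate than the top camera, so I correct by (-3, +8) mm and descend onto A.

arm_command:
  plan: "-0.003 0.008 0.02 0;0 0 0.04 0;0 0 0.04 0;0 0 0.04 0;0 0 0.03 0;0 0 0.018 0;0 0 0.01 0;0 0 0 0;0 0 0 0"

```text
clock: 27.22
tcp_pos: [0.5966, -0.3067, 0.0226]
orientation: [2.947, 1.085, 0.003]
contact_force: [-0.3, -0.5, -0.3]
grip_width: 0.0856
gripper_force: 0.0
```

arm_command:
  plan: "0 0 0 0;0 0 0 0;0 0 0 0;0 0 0 0;0 0 0 0;0 0 0 0"
  hand: 1
  grip_force: 25

```text
clock: 27.98
tcp_pos: [0.5964, -0.3062, 0.0225]
orientation: [2.947, 1.085, 0.002]
contact_force: [-0.4, 0.5, 4.7]
grip_width: 0.0567
gripper_force: 26.1
```

arm_command:
  plan: "0 0 -0.01 0;0 0 -0.02 0;0 0 -0.03 0;0 0 0 0;0 0 0 0"

```text
clock: 28.6
tcp_pos: [0.5958, -0.3058, 0.0816]
orientation: [2.948, 1.086, 0.001]
contact_force: [-1.1, -0.2, -0.7]
grip_width: 0.0569
gripper_force: 27.4
```

```bash
python3 - <<'E'
from h import *
st()
o,im,D=grab('wrist','w5.png')
oS,iS,DS=grab('scene')
a=proj('scene',o['tcp_pos']).astype(int); print(a)
cr=cv2.resize(iS[a[1]-60:a[1]+30,a[0]-50:a[0]+50],(400,360),interpolation=cv2.INTER_CUBIC)
cv2.imwrite('pics/w5.png',np.hstack([cv2.resize(im,(400,360)),cr])[:,:,::-1])
E
```

```text
t 28.6 tcp [ 0.5958 -0.3058  0.0816] az 40.4 zt [ 0.0005  0.0001 -1.    ] q [-0.0705  0.7198  0.6738  1.7137 -0.5506  0.9055 -0.0329] F [-1.1236 -0.2129 -0.6817] w 0.0569 gf 27.4
[302 302]
```

View pics/w5.png

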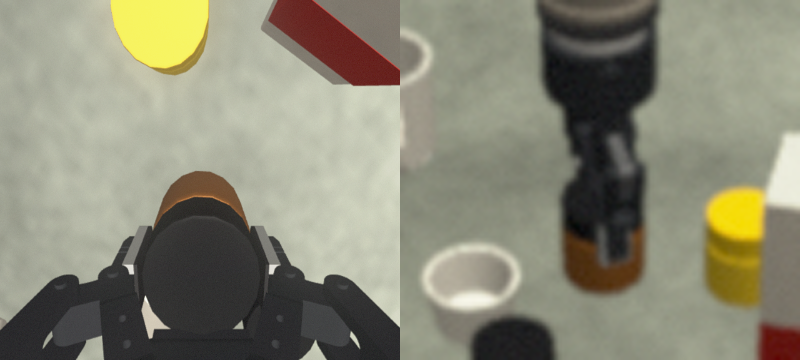

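The jar is held, in wrist crop (200,270), but gripped deep: the scene crop shows the finger ends about 20 mm above its base. The palm would then come near the door's top edge when placing, so I check where the palm really is before regripping higher.

```bash
python3 - <<'E'
from h import *
o,im,D=grab('wrist')
T=np.array(cal('wrist')['tool_from_camera']); c,f,_,_=cam('wrist',o)
v,u=np.mgrid[:480,:640]
d=np.stack([(u-c['cx'])/f,-(v-c['cy'])/f,-np.ones(u.shape)],-1)*D[...,None]
Q=(d@T[:3,:3].T+T[:3,3])*1000
for vv in range(260,480,12): print(vv,[Q[vv,uu].round().astype(int).tolist() for uu in (215,235,280,322,365,400,425)])
E
```

```text
260 [[-8, -61, 80], [-8, -49, 80], [25, -13, -12], [27, 2, -20], [24, 17, -11], [-8, 48, 81], [-7, 62, 80]]
272 [[-15, -61, 80], [-15, -49, 80], [25, -12, -24], [28, 2, -32], [24, 16, -21], [-15, 48, 80], [-15, 63, 80]]
284 [[-23, -62, 81], [-23, -50, 80], [25, -11, -35], [28, 2, -42], [25, 15, -35], [-23, 48, 80], [-22, 63, 79]]
296 [[-31, -62, 80], [-31, -50, 80], [25, -10, -43], [73, 2, -150], [24, 14, -42], [-30, 49, 80], [-31, 64, 81]]
308 [[-39, -63, 82], [10, -28, -21], [21, -10, -43], [22, 2, -44], [22, 14, -44], [7, 30, -13], [-39, 65, 81]]
320 [[11, -32, -30], [9, -27, -27], [18, -10, -44], [18, 2, -45], [17, 14, -43], [16, 24, -41], [11, 35, -30]]
332 [[11, -30, -39], [13, -23, -42], [14, -10, -43], [14, 2, -44], [14, 14, -44], [14, 24, -44], [11, 33, -38]]
344 [[10, -29, -44], [10, -23, -44], [10, -10, -44], [10, 2, -44], [10, 14, -44], [10, 24, -44], [10, 31, -44]]
356 [[10, -28, -49], [6, -24, -43], [6, -10, -43], [7, 2, -45], [6, 14, -44], [6, 25, -44], [9, 30, -49]]
368 [[6, -28, -50], [2, -24, -44], [2, -11, -44], [2, 2, -44], [2, 14, -44], [2, 25, -44], [6, 31, -49]
[... 317 characters left out ...]
5, -43], [17, 23, -78]]
416 [[17, -19, -82], [-105, -52, 66], [-15, -11, -44], [-15, 2, -43], [-14, 15, -44], [-66, 40, 18], [17, 22, -83]]
428 [[17, -18, -86], [-109, -51, 60], [-20, -11, -43], [-19, 2, -44], [-19, 15, -44], [-70, 39, 15], [17, 21, -85]]
440 [[15, -18, -87], [-110, -49, 52], [10, -7, -81], [-24, 2, -43], [10, 11, -81], [-76, 40, 14], [17, 20, -89]]
452 [[17, -17, -91], [17, -13, -91], [11, -6, -85], [11, 2, -85], [10, 10, -84], [11, 17, -85], [17, 20, -91]]
464 [[17, -16, -94], [18, -13, -95], [10, -6, -87], [11, 2, -88], [11, 10, -88], [11, 16, -88], [17, 19, -94]]
476 [[17, -16, -96], [17, -12, -97], [11, -6, -90], [11, 2, -90], [11, 9, -91], [17, 14, -97], [17, 19, -96]]
```

The cap top reads tool z = -44 and the counter +80, both consistent; the palm is at -80. For margin over the door I'll regrip 10 mm higher.

arm_command:
  plan: "0 0 0.03 0;0 0 0.02 0;0 0 0.008 0;0 0 0 0;0 0 0 0"

```text
clock: 29.38
tcp_pos: [0.5962, -0.3065, 0.0238]
orientation: [2.947, 1.085, 0.001]
contact_force: [-1.2, -0.1, -0.6]
grip_width: 0.0568
gripper_force: 28.6
```

arm_command:
  plan: "0 0 0 0;0 0 0 0;0 0 0 0;0 0 -0.01 0;0 0 0 0"
  hand: -1

```text
clock: 30.0
tcp_pos: [0.5966, -0.3067, 0.0348]
orientation: [2.946, 1.085, 0.003]
contact_force: [0.3, 0.9, 1.3]
grip_width: 0.0853
gripper_force: 0.0
```

arm_command:
  plan: "0 0 0 0;0 0 0 0;0 0 0 0;0 0 0 0;0 0 0 0;0 0 0 0"
  hand: 1

```text
clock: 30.75
tcp_pos: [0.5959, -0.3061, 0.0336]
orientation: [2.948, 1.085, 0.001]
contact_force: [-1.0, 0.6, 3.9]
grip_width: 0.0558
gripper_force: 26.5
```

arm_command:
  plan: "0 0 -0.03 0;0 0 -0.05 0;0 0 -0.06 0;0 0 -0.06 0;0 0 -0.05 0;0 0 -0.03 0;0 0 0 0;0 0 0 0"

```text
clock: 31.75
tcp_pos: [0.5953, -0.3055, 0.3117]
orientation: [-2.947, -1.085, 0.002]
contact_force: [0.6, -0.4, -1.5]
grip_width: 0.0561
gripper_force: 27.4
```

```bash
python3 - <<'E'
from h import *
st([.488,.02,.31],90)
E
```

```text
t 31.8 tcp [ 0.5953 -0.3055  0.3117] az 40.4 zt [-0.0017  0.0009 -1.    ] q [-0.1637  0.5074  0.8267  1.5    -0.3795  1.3029 -0.1634] F [ 0.5533 -0.449  -1.4983] w 0.0561 gf 27.4
shift [ 0.1294 -0.3173  0.0022] yaw -49.56369598750592
```

arm_command:
  plan: "0.0162 -0.0397 0 0;0.0162 -0.0397 0 0;0.0162 -0.0397 0 0;0.0162 -0.0397 0 0;0.0162 -0.0397 0 0;0.0162 -0.0397 0 0;0.0162 -0.0397 0 0;0.016 -0.0394 0 0;0 0 0 -10;0 0 0 -10;0 0 0 -10;0 0 0 -10;0 0 0 -9.5;0 0 0 0;0 0 0 0"

```text
clock: 33.62
tcp_pos: [0.488, 0.0194, 0.3126]
orientation: [-2.226, -2.217, 0.002]
contact_force: [-0.5, 1.1, -0.8]
grip_width: 0.0561
gripper_force: 27.6
```

```bash
cat > m5.py <<'E'
from h import *
o,im,D=grab('wrist','w6.png'); st()
c,f,A,p=cam('wrist',o); v,u=np.mgrid[:480,:640]
d=np.stack([(u-c['cx'])/f,-(v-c['cy'])/f,-np.ones(u.shape)],-1); P=p+(d@A.T)*D[...,None]; Z=P[...,2]
def rep(n,m):
    q=P[m][:,:2]
    if len(q)<30: print(n,len(q)); return
    rr=cv2.minAreaRect((q*1000).astype(np.float32)); print(n,len(q),'x',q[:,0].min(),q[:,0].max(),'y',q[:,1].min(),q[:,1].max(),rr,'z',np.median(Z[m]))
    for x in np.arange(.36,.68,.04):
        k=abs(q[:,0]-x)<.008
        if k.sum()>3: print('   x',round(x,2),'y %.4f %.4f'%tuple(np.percentile(q[k][:,1],[3,97])))
reg=(P[...,1]>.0)&(P[...,1]<.25)&(P[...,0]>.33)&(P[...,0]<.66)
rep('ledge',reg&(abs(Z-.136)<.006)); rep('rail',reg&(abs(Z-.168)<.006)&(P[...,1]<.1)); rep('top',reg&(abs(Z-.235)<.004)&(P[...,1]>.11))
E
python3 m5.py
```

```text
t 33.7 tcp [0.4882 0.0194 0.3128] az 89.8 zt [-0.0007 -0.0008 -1.    ] q [-0.8657  0.0777  0.7557  1.91   -0.057   1.1763 -0.0933] F [-0.2829  0.225  -0.7839] w 0.0562 gf 27.6
ledge 34192 x 0.3500077088075895 0.6596065293549975 y 0.0694093405779039 0.1494762792877197 ((505.8194885253906, 108.37395477294922), (309.71435546875, 74.20442199707031), 1.5823493003845215) z 0.1362408332631842
   x 0.36 y 0.1407 0.1411
   x 0.4 y 0.1418 0.1424
   x 0.44 y 0.0717 0.1421
   x 0.48 y 0.0730 0.1433
   x 0.52 y 0.0743 0.1445
   x 0.56 y 0.0756 0.1455
   x 0.6 y 0.0763 0.1467
   x 0.64 y 0.0776 0.1478
rail 2964 x 0.41665052945529407 0.6550253713382395 y 0.06508083791436078 0.0767160953805307 ((535.8124389648438, 70.84904479980469), (238.50355529785156, 6.088528633117676), 1.5823146104812622) z 0.16569107968981456
   x 0.44 y 0.0652 0.0712
   x 0.48 y 0.0664 0.0719
   x 0.52 y 0.0676 0.0731
   x 0.56 y 0.0688 0.0743
   x 0.6 y 0.0700 0.0755
   x 0.64 y 0.0712 0.0766
top 2837 x 0.34863532488767734 0.5387097575920832 y 0.14051942840551504 0.14603501956186146 ((443.6764831542969, 144.53036499023438), (190.07847595214844, 5.466790676116943), 0.8366983532905579) z 0.23478730944734025
   x 0.36 y 0.1408 0.1458
   x 0.4 y 0.1419 0.1457
   x 0.44 y 0.1430 0.1455
   x 0.48 y 0.1440 0.1455
   x 0.52 y 0.1451 0.1458
```

View pics/w6.png

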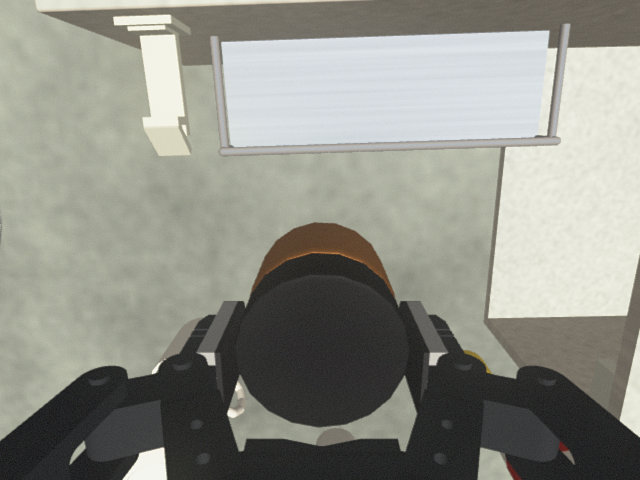

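The wrist view shows the rack ledge over (220-548, 30-150), the rail at row 147 and the catch's tongue at (165,90). The jar is centred between the pads. The rail-to-door clearance measures 72 mm as specified, so I centre at y = 0.108 for x = 0.488 and lower.

arm_command:
  plan: "0.03 0 0 0;0.03 0 0 -1.8;0.0288 0 0 0;0 0 0 0;0 0 0.04 0;0 0 0.04 0;0 0 0.03 0;0 0 0.015 0;0 0 0.006 0;0 0 0 0;0 0 0 0"

```text
clock: 35.05
tcp_pos: [0.4886, 0.1083, 0.1833]
orientation: [2.187, 2.254, 0.003]
contact_force: [0.2, 0.2, -1.7]
grip_width: 0.0561
gripper_force: 27.7
```

```bash
python3 - <<'E'
from h import *
st([.488,.1082,.170],91.6)
E
```

```text
t 35.0 tcp [0.4886 0.1083 0.1833] az 91.7 zt [ 0.0021  0.0006 -1.    ] q [-0.8933  0.2715  0.6563  2.0434 -0.2123  0.89   -0.0903] F [ 0.176   0.1598 -1.7293] w 0.0561 gf 27.7
shift [-0.0001 -0.0006  0.0133] yaw 0.1271516642893289
```

arm_command:
  plan: "0 0 0.006 0;0 0 0.004 0;0 0 0.002 0;0 0 0 0;0 0 0 0"

```text
clock: 35.67
tcp_pos: [0.4879, 0.1081, 0.1704]
orientation: [2.187, 2.254, 0.0]
contact_force: [0.2, 1.2, -0.9]
grip_width: 0.0561
gripper_force: 27.7
```

arm_command:
  plan: "0 0 0.001 0;0 0 0.001 0;0 0 0 0"

```text
clock: 36.05
tcp_pos: [0.488, 0.1081, 0.1694]
orientation: [-2.188, -2.254, -0.001]
contact_force: [-3.9, -0.3, 11.5]
grip_width: 0.0558
gripper_force: 28.8
```

The jar is seated. Open, rise and check.

arm_command:
  plan: "0 0 -0.002 0;0 0 0 0;0 0 0 0;0 0 0 0;0 0 0 0;0 0 0 0"
  hand: -1

```text
clock: 36.8
tcp_pos: [0.4878, 0.1081, 0.1703]
orientation: [2.187, 2.254, 0.0]
contact_force: [-0.6, -0.6, -0.1]
grip_width: 0.0855
gripper_force: 0.0
```

arm_command:
  plan: "0 0 -0.03 0;0 0 -0.05 0;0 0 -0.06 0;-0.05 0 0 0;-0.04 0 0 0;0 0 0 0;0 0 0 0"

```text
clock: 37.67
tcp_pos: [0.4904, 0.0188, 0.3103]
orientation: [2.187, 2.255, 0.001]
contact_force: [-0.3, 0.1, 0.1]
grip_width: 0.0854
gripper_force: 0.0
```

```bash
cat > m6.py <<'E'
from h import *
o,im,D=grab('wrist'); st()
c,f,A,p=cam('wrist',o); v,u=np.mgrid[:480,:640]
d=np.stack([(u-c['cx'])/f,-(v-c['cy'])/f,-np.ones(u.shape)],-1); P=p+(d@A.T)*D[...,None]; Z=P[...,2]
m=((abs(Z-.202)<.006)&(P[...,1]>.06)&(P[...,1]<.14)&(P[...,0]>.42)&(P[...,0]<.65)&(im.max(2)<90)).astype(np.uint8); n,l,s,cc=cv2.connectedComponentsWithStats(m)
for i in range(1,n):
    if s[i,4]>200:
        q=P[l==i]; e=cv2.minEnclosingCircle(q[:,:2].astype(np.float32)); print('cap',s[i],e,'z',q[:,2].mean())
        B=np.c_[q[:,:2]-q[:,:2].mean(0),np.ones(len(q))]; k=np.linalg.lstsq(B,q[:,2],rcond=None)[0]; print('tilt',k[:2])
reg=(P[...,0]>.42)&(P[...,0]<.65)
for x in (.45,.5,.55,.6):
    k=reg&(abs(P[...,0]-x)<.006)
    a=P[k&(abs(Z-.235)<.004)&(P[...,1]>.1)]; b=P[k&(abs(Z-.168)<.006)&(P[...,1]<.1)]
    if len(a)*len(b): print(x,'face y',a[:,1].min(),'rail y',np.median(b[:,1]))
E
python3 m6.py; sed -i "s/o,im,D=grab('top'); st()/o,im,D=grab('top')/" m2.py; python3 m2.py 2>/dev/null | grep jar; python3 -c "
from h import *
st([.578,-.404,.31],40)"
```

```text
t 37.7 tcp [0.4904 0.0194 0.3102] az 91.8 zt [ 0.0001 -0.0001 -1.    ] q [-0.874   0.0862  0.7706  1.9103 -0.0651  1.17   -0.0482] F [-0.0089  0.8191  0.5103] w 0.0855 gf 0.0
cap [ 275   36   96  102 7524] ((0.4891885817050934, 0.10639498382806778), 0.028321238234639168) z 0.2022133899357812
tilt [-0.0018 -0.0017]
0.45 face y 0.14295450198434845 rail y 0.06842052635756518
0.5 face y 0.1444366708510439 rail y 0.06997355175190931
0.55 face y 0.1459746808496459 rail y 0.07150671193848042
0.6 face y 0.14717711447499954 rail y 0.07302720096481893
jar? [380 205  17  18 234] [ 0.5719 -0.4005  0.066 ] 0.06393347681641032
t 37.8 tcp [0.4904 0.0195 0.3102] az 91.8 zt [-0.     -0.0003 -1.    ] q [-0.8743  0.0864  0.7705  1.9103 -0.065   1.1701 -0.0481] F [-0.0854  0.7211 -0.1904] w 0.0854 gf 0.0
shift [-0.4261  0.0739  0.0003] yaw 51.84784526659922
```

Jar A is upright on the ledge, with its cap at z 0.202 and 2 mm off centre. Now jar B, using a closing line clear of the ramekin.

arm_command:
  plan: "-0.0426 0.0074 0 0;-0.0426 0.0074 0 0;-0.0426 0.0074 0 0;-0.0426 0.0074 0 0;-0.0426 0.0074 0 0;-0.0426 0.0074 0 0;-0.0426 0.0074 0 0;-0.0426 0.0074 0 0;-0.0426 0.0074 0 0;-0.0427 0.0074 0 0;0 0 0.03 -9.5;0 0 0.03 -9.5;0 0 0.03 -9.5;0 0 0 -9.7;0 0 0 0;0 0 0 0"

```text
clock: 39.78
tcp_pos: [0.578, -0.4051, 0.2207]
orientation: [1.332, 2.844, 0.0]
contact_force: [0.5, -0.9, -0.7]
grip_width: 0.0854
gripper_force: 0.0
```

```bash
python3 m4.py; python3 - <<'E'
from h import *
st([.578,-.4036,.034],130)
E
```

```text
t 39.8 tcp [ 0.5779 -0.4052  0.2208] az 129.8 zt [ 0.0008 -0.0005 -1.    ] q [ 0.1181  0.5988  0.6305  1.5076 -0.3717  1.1559  1.5113] F [-0.095  -0.1409 -0.2996] w 0.0857 gf 0.0
cap [ 284  177   74   74 4262] [320.6253 213.8273] ((0.5767213702201843, -0.40506044030189514), 0.028419774025678635) 0.06618072534025746
t 39.8 tcp [ 0.5779 -0.4052  0.2208] az 129.8 zt [ 0.0008 -0.0005 -1.    ] q [ 0.1181  0.5988  0.6305  1.5076 -0.3717  1.1559  1.5113] F [-0.095  -0.1409 -0.2996] w 0.0857 gf 0.0
shift [0.0013 0.0011 0.1868] yaw -0.17590934981816986
```

arm_command:
  plan: "0.001 -0.001 0.03 0;0 0 0.04 0;0 0 0.04 0;0 0 0.04 0;0 0 0.025 0;0 0 0.012 0;0 0 0 0;0 0 0 0"

```text
clock: 40.83
tcp_pos: [0.5768, -0.4061, 0.035]
orientation: [1.329, 2.844, -0.001]
contact_force: [0.8, -0.3, -0.2]
grip_width: 0.0855
gripper_force: 0.0
```

arm_command:
  plan: "0 0 0 0;0 0 0 0;0 0 0 0;0 0 0 0;0 0 0 0;0 0 0 0"
  hand: 1
  grip_force: 25

```text
clock: 41.58
tcp_pos: [0.5765, -0.4058, 0.0346]
orientation: [1.329, 2.845, 0.0]
contact_force: [-1.7, -0.2, 6.2]
grip_width: 0.056
gripper_force: 26.4
```

arm_command:
  plan: "0 0 -0.03 0;0 0 -0.05 0;0 0 -0.06 0;0 0 -0.06 0;0 0 -0.05 0;0 0 -0.03 0;0 0 0 0;0 0 0 0"

```text
clock: 42.58
tcp_pos: [0.5753, -0.4046, 0.3116]
orientation: [-1.328, -2.845, -0.001]
contact_force: [0.0, -0.9, -1.6]
grip_width: 0.0562
gripper_force: 27.6
```

```bash
python3 - <<'E'
from h import *
st([.581,.02,.312],91.6)
E
```

```text
t 42.6 tcp [ 0.5753 -0.4046  0.3116] az 129.9 zt [-0.0017  0.0014 -1.    ] q [ 0.1029  0.5345  0.6678  1.4005 -0.3315  1.322   1.4814] F [ 0.0494 -0.9392 -1.5797] w 0.0562 gf 27.6
shift [0.322  0.2769 0.0002] yaw 38.33275023886145
```

arm_command:
  plan: "0.0322 0.0277 0 0;0.0322 0.0277 0 0;0.0322 0.0277 0 0;0.0322 0.0277 0 0;0.0322 0.0277 0 0;0.0322 0.0277 0 0;0.0322 0.0277 0 0;0.0322 0.0277 0 0;0.0322 0.0277 0 0;0.0322 0.0277 0 0;0 0 0 9.6;0 0 0 9.6;0 0 0 9.6;0 0 0 9.5;0 0 0 0;0 0 0 0"

```text
clock: 44.58
tcp_pos: [0.5811, 0.0195, 0.3124]
orientation: [-2.186, -2.256, 0.002]
contact_force: [0.1, -0.0, -1.9]
grip_width: 0.0557
gripper_force: 27.6
```

```bash
python3 m6.py; python3 - <<'E'
from h import *
st([.580,.1105,.1705],91.6)
E
```

```text
t 44.6 tcp [0.5812 0.0194 0.3127] az 91.8 zt [-0.0008 -0.0006 -1.    ] q [-0.7118  0.2953  0.7263  1.71   -0.207   1.2158  0.0967] F [-0.051   0.4994 -1.9871] w 0.0563 gf 27.6
cap [ 122   33   98  101 7626] ((0.48953020572662354, 0.10627481341362), 0.028371654450893402) z 0.20214737678003772
tilt [-0.011   0.0002]
t 44.6 tcp [0.5812 0.0194 0.3127] az 91.8 zt [-0.0008 -0.0006 -1.    ] q [-0.7118  0.2953  0.7263  1.71   -0.207   1.2158  0.0967] F [-0.051   0.4994 -1.9871] w 0.0563 gf 27.6
shift [0.0912 0.0017 0.1422] yaw 0.18189106297046465
```

arm_command:
  plan: "0.03 0.003 0 0;0.03 0.003 0 0;0.032 0 0 0;0 0 0 0;0 0 0.04 0;0 0 0.04 0;0 0 0.03 0;0 0 0.015 0;0 0 0.01 0;0 0 0.004 0;0 0 0.002 0;0 0 0 0;0 0 0 0"

```text
clock: 46.25
tcp_pos: [0.5853, 0.1115, 0.1729]
orientation: [2.189, 2.252, 0.001]
contact_force: [1.2, -0.1, -1.5]
grip_width: 0.0562
gripper_force: 27.6
```

```bash
python3 - <<'E'
from h import *
st([.585,.111,.1705],91.6)
E
```

```text
t 46.2 tcp [0.5853 0.1115 0.1729] az 91.6 zt [ 0.0012  0.0001 -1.    ] q [-0.7644  0.4588  0.6286  1.8347 -0.3254  0.9513  0.0349] F [ 1.1969 -0.135  -1.4853] w 0.0562 gf 27.6
shift [-0.0005 -0.0003  0.0024] yaw 0.03484960037053497
```

arm_command:
  plan: "0 0 0.002 0;0 0 0.001 0;0 0 0.001 0;0 0 0 0;0 0 0 0"

```text
clock: 46.88
tcp_pos: [0.5858, 0.1113, 0.1705]
orientation: [2.189, 2.252, 0.003]
contact_force: [-4.8, -0.7, 14.2]
grip_width: 0.0561
gripper_force: 29.0
```

arm_command:
  plan: "0 0 0 0;0 0 0 0;0 0 0 0;0 0 0 0;0 0 0 0"
  hand: -0.65

```text
clock: 47.5
tcp_pos: [0.585, 0.1114, 0.1683]
orientation: [2.189, 2.253, -0.0]
contact_force: [-0.2, -0.1, 0.2]
grip_width: 0.0702
gripper_force: 0.0
```

arm_command:
  plan: "0 0 -0.03 0;0 0 -0.05 0;0 0 -0.06 0;-0.05 0 0 0;-0.04 0 0 0;0 0 0 0;0 0 0 0"

```text
clock: 48.38
tcp_pos: [0.5875, 0.0221, 0.3083]
orientation: [-2.189, -2.253, -0.001]
contact_force: [0.3, 1.0, -0.2]
grip_width: 0.0703
gripper_force: 0.0
```

```bash
python3 m6.py
```

```text
t 48.4 tcp [0.5875 0.0228 0.3082] az 91.7 zt [-0.0001  0.0002 -1.    ] q [-0.709   0.3125  0.726   1.7023 -0.2201  1.2104  0.1012] F [-0.7592  0.1796 -0.1597] w 0.0702 gf 0.0
cap [ 275   33   96  103 7675] ((0.5866953730583191, 0.11102037876844406), 0.028288131579756737) z 0.20225006711144153
tilt [-0.0004 -0.0005]
cap [ 108   39   99  102 7839] ((0.4896387755870819, 0.105197012424469), 0.028358744457364082) z 0.20218205698119973
tilt [-0.0123  0.0009]
0.45 face y 0.1417239055932434 rail y 0.06733199602578444
0.5 face y 0.14347138792772582 rail y 0.0698048594970133
0.55 face y 0.14528277217640287 rail y 0.07074243564680724
0.6 face y 0.1467609216216266 rail y 0.07232828477377827
```

Both jars stand upright on the ledge, at (0.490, 0.105) and (0.587, 0.111). Next I go round to the door's outer side and push it shut slowly.

```bash
python3 - <<'E'
from h import *
o=st([*door(1.57,.22,-.05),.31],91.7)
print('face check',door(1.566,.22,.016))
ths=np.arange(1.57,-.021,-.0775); print(len(ths))
s=np.interp(ths,[0,1.57],[.255,.215]); W=np.array([door(t,a,-.013) for t,a in zip(ths,s)])
a=np.radians(91.7); tx=np.array([np.cos(a),np.sin(a)]); ty=np.array([np.sin(a),-np.cos(a)])
print(W[0],W[-1]); d=np.diff(W,axis=0); print((np.c_[d@tx,d@ty]*1000).round(1).tolist())
E
```

```text
t 48.4 tcp [0.5875 0.0228 0.3082] az 91.7 zt [-0.0001  0.0002 -1.    ] q [-0.709   0.3125  0.726   1.7023 -0.2201  1.2104  0.1012] F [-0.7592  0.1796 -0.1597] w 0.0702 gf 0.0
shift [ 0.1916 -0.1429 -0.0018] yaw 0.017899959918850072
face check [0.4405 0.1432]
21
[0.4448 0.1732] [ 0.6474 -0.0895]
[[-16.8, -2.5], [-17.1, -1.1], [-17.3, 0.2], [-17.4, 1.6], [-17.3, 3.0], [-17.2, 4.4], [-16.9, 5.8], [-16.6, 7.2], [-16.1, 8.5], [-15.5, 9.8], [-14.8, 11.1], [-14.0, 12.4], [-13.1, 13.5], [-12.1, 14.6], [-11.0, 15.7], [-9.8, 16.6], [-8.5, 17.5], [-7.2, 18.2], [-5.8, 18.9], [-4.3, 19.4]]
```

arm_command:
  plan: "0.0383 -0.0286 0 0;0.0383 -0.0286 0 0;0.0383 -0.0286 0 0;0.0383 -0.0286 0 0;0.0384 -0.0285 0 0;0 0 0 0;0 0 0 0;0 0 0 0;0 0 0.03 0;0 0 0.03 0;0 0 0.03 0;0 0 0.018 0;0 0 0 0;0 0 0 0"
  hand: 1

```text
clock: 50.18
tcp_pos: [0.4401, 0.2087, 0.201]
orientation: [2.19, 2.251, 0.002]
contact_force: [-0.0, -0.4, 0.6]
grip_width: 0.0003
gripper_force: 0.0
```

```bash
python3 - <<'E'
from h import *
o=st([.4448,.1732,.2],91.7)
E
```

```text
t 50.2 tcp [0.4401 0.2087 0.201 ] az 91.6 zt [ 0.0013  0.     -1.    ] q [-1.0929  0.2104  0.6034  2.0506 -0.1487  0.921  -0.3824] F [-0.0452 -0.4064  0.5795] w 0.0003 gf 0.0
shift [-0.0356  0.0037  0.001 ] yaw -0.13896868137479146
```

arm_command:
  plan: "-0.012 0.001 0 0;-0.012 0.001 0 0;-0.008 0.002 0 0;-0.005 0 0 0;-0.008 -0.001 0 0;-0.009 -0.001 0 0;-0.0085 -0.0005 0 0;-0.0085 -0.0005 0 0;-0.0085 0 0 0;-0.0085 0 0 0;-0.0087 0.001 0 0;-0.0087 0.001 0 0;-0.0087 0.0015 0 0;-0.0087 0.0015 0 0;-0.0086 0.0022 0 0;-0.0086 0.0022 0 0;0 0 0 0"

```text
clock: 52.3
tcp_pos: [0.4538, 0.0683, 0.2003]
orientation: [2.191, 2.251, -0.001]
contact_force: [-0.4, 0.5, 0.1]
grip_width: -0.0002
gripper_force: 0.0
```

```bash
python3 - <<'E'
from h import *
o=st(); 
o,im,D=grab('top')
c,f,A,p=cam('top'); v,u=np.mgrid[:480,:640]
d=np.stack([(u-c['cx'])/f,-(v-c['cy'])/f,-np.ones(u.shape)],-1); P=p+(d@A.T)*D[...,None]; Z=P[...,2]
m=((im.max(2)<70)&(abs(Z-.202)<.012)&(u<320)&(v>170)&(v<300)).astype(np.uint8); n,l,s,cc=cv2.connectedComponentsWithStats(m)
for i in range(1,n):
    if s[i,4]>60: print(s[i],onz('top',*cc[i],.202))
E
```

```text
t 52.3 tcp [0.4538 0.0683 0.2003] az 91.5 zt [ 0.0002 -0.0007 -1.    ] q [-0.9025  0.1609  0.6934  2.113  -0.1293  0.9084 -0.1087] F [-0.3758  0.4755  0.0565] w -0.0002 gf 0.0
[ 61 183  48   6  95] [0.6554 0.5427 0.202 ]
[ 20 187  40   4  76] [0.6488 0.68   0.202 ]
[227 188  18  18 235] [0.6146 0.0817 0.202 ]
[244 215  18  18 240] [0.5313 0.0324 0.202 ]
```

The door is closing smoothly, now at about 1.06 rad with the jar spacing unchanged. Continue.

arm_command:
  plan: "-0.0085 0.0029 0 0;-0.0085 0.0029 0 0;-0.0083 0.0036 0 0;-0.0083 0.0036 0 0;-0.008 0.0042 0 0;-0.008 0.0043 0 0;-0.0078 0.0049 0 0;-0.0078 0.0049 0 0;-0.0074 0.0055 0 0;-0.0074 0.0055 0 0;-0.007 0.0062 0 0;-0.007 0.0062 0 0;-0.0065 0.0067 0 0;-0.0065 0.0067 0 0;-0.006 0.0073 0 0;-0.006 0.0073 0 0;0 0 0 0"

```text
clock: 54.48
tcp_pos: [0.5403, -0.0481, 0.2005]
orientation: [2.19, 2.251, -0.0]
contact_force: [1.1, -0.5, 0.1]
grip_width: -0.0
gripper_force: 0.0
```

```bash
python3 - <<'E'
from h import *
ths=np.arange(1.57,-.021,-.0775); s=np.interp(ths,[0,1.57],[.255,.215])
print(ths[14]); o=st(door(ths[14],s[14],-.013).tolist()+[.2])
E
```

```text
0.48500000000000143
t 54.5 tcp [ 0.5403 -0.0481  0.2005] az 91.6 zt [ 0.0008 -0.0011 -1.    ] q [-0.6023  0.3412  0.7196  1.9355 -0.271   0.9618  0.2729] F [ 1.0724 -0.5005  0.0903] w -0.0 gf 0.0
shift [ 0.0019 -0.0004  0.0005] yaw None
```

arm_command:
  plan: "-0.0055 0.0078 0 0;-0.0055 0.0078 0 0;-0.0049 0.0083 0 0;-0.0049 0.0083 0 0;-0.0043 0.0087 0 0;-0.0043 0.0087 0 0;-0.0036 0.0091 0 0;-0.0036 0.0091 0 0;0 0 0 0;0 0 0 0"

```text
clock: 55.72
tcp_pos: [0.6086, -0.0823, 0.2005]
orientation: [2.189, 2.252, -0.0]
contact_force: [-0.6, 0.4, -0.2]
grip_width: 0.0002
gripper_force: 0.0
```

arm_command:
  plan: "-0.0015 0.005 0 0;-0.0015 0.005 0 0;-0.0015 0.005 0 0;-0.001 0.004 0 0;0 0 0 0"

```text
clock: 56.35
tcp_pos: [0.6281, -0.0872, 0.2005]
orientation: [2.189, 2.252, 0.0]
contact_force: [-0.2, 0.7, -0.3]
grip_width: -0.0001
gripper_force: 0.0
```

arm_command:
  plan: "-0.001 0.004 0 0;-0.001 0.004 0 0;-0.001 0.004 0 0;0 0.003 0 0;0 0 0 0"

```text
clock: 56.98
tcp_pos: [0.6431, -0.0896, 0.2005]
orientation: [2.189, 2.252, 0.0]
contact_force: [-1.4, -0.6, -0.5]
grip_width: -0.0
gripper_force: 0.0
```

arm_command:
  plan: "0 0.003 0 0;0 0.003 0 0;0 0 0 0;0 0 0 0"

```text
clock: 57.48
tcp_pos: [0.6488, -0.0893, 0.2005]
orientation: [2.189, 2.253, 0.0]
contact_force: [0.1, 0.5, -0.5]
grip_width: 0.0002
gripper_force: 0.0
```

arm_command:
  plan: "0 0.003 0 0;0 0.003 0 0;0 0 0 0;0 0 0 0"

```text
clock: 57.98
tcp_pos: [0.6523, -0.0893, 0.2004]
orientation: [-2.188, -2.249, 0.004]
contact_force: [-9.9, 0.8, 6.3]
grip_width: -0.0002
gripper_force: 5.1
```

arm_command:
  plan: "0 0.003 0 0;0 0.002 0 0;0 0 0 0;0 0 0 0"

```text
clock: 58.48
tcp_pos: [0.6523, -0.0892, 0.2004]
orientation: [-2.182, -2.241, 0.012]
contact_force: [-28.7, 3.8, 19.4]
grip_width: -0.0002
gripper_force: 14.6
```

arm_command:
  plan: "0 -0.01 0 0;0 -0.02 0 0;0 -0.03 0 0;0 -0.04 -0.02 0;0 -0.04 -0.06 0;0 -0.01 -0.04 0;0 0 0 0;0 0 0 0"

```text
clock: 59.48
tcp_pos: [0.5153, -0.0927, 0.3122]
orientation: [2.189, 2.253, 0.001]
contact_force: [-0.4, -0.2, 0.8]
grip_width: 0.0
gripper_force: 0.0
```

```bash
python3 - <<'E'
from h import *
st(); o,im,D=grab('top'); o,iw,Dw=grab('wrist')
c,f,A,p=cam('top'); v,u=np.mgrid[:480,:640]
d=np.stack([(u-c['cx'])/f,-(v-c['cy'])/f,-np.ones(u.shape)],-1); P=p+(d@A.T)*D[...,None]; Z=P[...,2]
for nm,PP in (('top',P),):
    m=(abs(Z-.235)<.012)&(u>190)&(u<325)&(v>95)&(v<215); q=np.array([onz('top',a,b,.235)[:2] for b,a in np.argwhere(m)])
    print(cv2.minAreaRect((q*1000).astype(np.float32)),len(q))
    for y in np.arange(-.14,.165,.03): k=abs(q[:,1]-y)<.01; print(round(y,2),q[k][:,0].min() if k.any() else None)
a=cv2.resize(im[100:280,190:400],(400,343)); s,_=eyes.grab_frame('scene'); b=cv2.resize(s[170:360,230:462],(400,328))
C=np.zeros((343,800,3),np.uint8); C[:,:400]=a; C[:328,400:]=b; cv2.imwrite('pics/fin.png',C[:,:,::-1])
E
```

```text
t 59.5 tcp [ 0.5153 -0.0927  0.3122] az 91.7 zt [ 0.0008  0.0002 -1.    ] q [-0.6288  0.1699  0.7956  1.8416 -0.1312  1.1827  0.2384] F [-0.3671 -0.1617  0.783 ] w 0.0 gf 0.0
((744.4608764648438, 11.276031494140625), (247.59146118164062, 314.8920593261719), 1.0135624408721924) 7016
-0.14 0.6623328286017852
-0.11 0.6231423644775045
-0.08 0.6630450445172649
-0.05 0.6605766218342175
-0.02 0.661003905979045
0.01 0.6614311717993716
0.04 0.6589635607927307
0.07 0.6593433186125859
0.1 0.6598179955339382
0.13 0.6574935874092678
0.16 0.6577783646574983
```

View pics/fin.png

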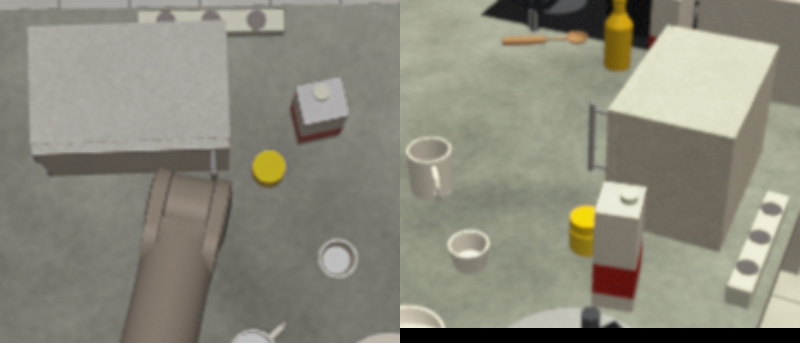

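The final view shows the door flush: its front edge is at x ≈ 0.661, the same as at the start, and it held rigid at a 28 N push. No black-capped jars are left on the counter, the bystanders are in place, and the arm is clear.

```bash
python3 -c "
from bench import ticket
print(ticket.hand_in())"
```

```text
the job is handed in; nothing more can be done
None
```

I handed the job in: both spice jars stood upright on the door rack when I last measured them (before closing), and the door is pushed fully shut. The catch's tongue, its reading during the pull, and the jars after closing couldn't be seen directly, and the hand-in returned no verdict.

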